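Fit a plug-in card into the sloping card frame

ROBOT

A 6-joint arm with a two-finger parallel gripper is mounted at the origin on the work surface. World frame = base frame: x ahead of the robot, y to its left, z up, the work surface at z = 0. Lengths are in mm, angles in rad, forces in N, time in s.
With the tool pointing down it reaches from about 325 to 775 mm from the base axis. Payload 9.3 kg.
Tool frame: the origin (TCP) lies between the finger pads; the fingertips stand 11 mm ahead of it and the grasp point (between the pads) lies 8 mm behind it; z points along the fingers, y is the direction in which the jaws open and shut (so a half turn about z gives the same grasp; the last joint's range is limited). The gripper opens to 85 mm and grips with 20 to 120 N. Pads are 22 mm wide; open, the fingers measure 114 mm over their backs; the gripper's body (76 mm by 85 mm) begins 54 mm behind the grasp point. The pads swing forward as they close: fully open they stand 13 mm farther back than shut.
Start: joints at [-1.479, 0.259, 0.021, 1.334, 0, 1.418], TCP at [133.292, -533.601, 242.279] pointing down, gripper open.
Joint ranges: [-3.04, 3.04], [-0.91, 1.82], [-1.04, 1.36], [-1.92, 1.95], [-1.52, 1.45], [-3.14, 3.14]. Speed limits (rad/s): [2.22, 2.22, 2.79, 3.14, 3.14, 3.14].

INTERFACE

Orientations are given as a unit quaternion [x, y, z, w].
In Python, from station import robot gives the robot as it stands.
- The arm moves only by the tool move_arm, never from a script. Its argument "series" is a list of rows, each an object with "twist": the turn, a rotation vector about the tool's x, y, z in rad, a list of three; "delta_pos": the shift along the tool's x, y, z in m, a list of three; "gripper": the opening, from 0 (shut) to 1 (fully open). In form: [{"twist": [ax, ay, az], "delta_pos": [x, y, z], "gripper": gripper}, ...]. A call has 1 to 20 rows; each row shifts and turns the commanded pose from where the row before left it, along the tool's axes as they then stand; what a row does not reach is not made up. A row lasts 1/10 s, in which the tool goes at most 50 mm and 8.59 degrees, less where a joint would pass 70% of its speed; a pose out of reach is approached as far as the arm can. A call is refused whole if a number of a shift passes 0.05 or a number of a turn 0.15, either way. A call with a gripper value outside its range is refused whole. The fingers move at their own pace and stop on an object; "grip_force" is the grip in N (left out, the last holds). Time passes only in rows, so rows that do not move let the fingers close. It gives the time, the measured TCP pose, the force and the opening at its end, in the units of the state.
- robot.state(): the state, without advancing time (a new reading comes with each control period).
- robot.read_camera(name): name is "side" or "top" or "wrist"; returns the picture (400x640x3 uint8, red, green, blue); there is no depth.
- robot.camera_model(name): a dict with "mtx" (3x3 intrinsics, pixels), "dist" ([k1, k2, p1, p2, k3] as OpenCV has them; the pictures are not rectified), "rvec" (rotation vector, rad) and "tvec" (3), from world to camera coordinates, as OpenCV has them; the wrist camera has in their place "tool_from_camera" (4x4, takes a point from camera to tool coordinates, whose origin is the TCP and whose axes are the flange's). Camera axes: x right, y down, z forward; pixel columns grow to the right and rows downward; lengths in mm; the calibration is good to about 2 mm. A picture is of the moment at which its call begins: read the wrist's pose just before it. camera_model takes no time and is no camera call.
- robot.finish_job(): hands the job in, once; it reports no verdict.
Trained networks look in the newest picture that a camera, given by its name, has taken for a name from the list of things; names that differ only in an ending like _2 or _b are one class to them, and where a whole thing is asked for, a point or a joint stands for the part that bears it (a point fixed in the world has none). Each returns a list of dicts, best first, with "conf" (0 to 1); they miss things now and then, are a little off and sometimes report something else, mostly with a low value. They report only what shows in the picture. A call takes as long as a camera call.
- robot.find_in(target, camera): "xyz" ([x, y, z] in mm, in the coordinates of the camera as it stood for that picture, good to about 4 mm: the middle of the surface that is visible of it).
- robot.masks_of(target, camera): "region" (400x640 bool, what is visible of it).
- robot.tip_of(target, camera): "xyz" ([x, y, z] in mm, in the coordinates of the camera as it stood for that picture, good to about 4 mm: a listed point, or the origin of a listed thing).
The state is a dict: "t": time; "qpos": joint angles; "qvel": joint speeds; "effort": joint torques, N m; "eef_pos": TCP position; "ee_rot": TCP orientation; "wrist_force": force on the tool from outside, world axes, zero at the start; "wrist_torque": the same for the moment, N m; "grip_width": opening from 0.0 (shut) to 1.0 (fully open).
Only numpy, scipy, OpenCV 4.12 (cv2) and the standard library are available. Lean on these libraries where they do the work, as an engineer would, in place of code of your own. Each camera call takes 0.05 s, during which the arm holds its last target.

TASK

Take the plug-in card with the two levers out of the bench stand and ease it down the two guides of the empty bay in the sloping card frame, same way round, until its edge meets the connector; do not let it drop. Then swing both of its levers fully in towards the pull handle so that the card is drawn home with its panel down on the rails, and let go. Leave the two spare boards standing in the bench stand.

Things in the scene. Friction and masses are not known exactly. Their poses are not given: they have to be found in the camera images.
- card: Plug-in card: green board 100 x 4 mm, 110 mm high, lower corners bevelled 8 x 10 mm; across its upper edge an aluminium panel 110 x 37 x 4 mm with a black pull handle and a black lever at each end; 0.19 to 0.34 kg. Origin: middle of the board's lower edge. x: along the panel towards its upper end; y: across the board's thickness; z: from the lower edge to the panel (underside at 110 mm).
- card_seat (a point): Middle of the underside of the card's panel, 110 mm above the card's origin; axes as the card. When home it lies on slot_home, with the axes of both parallel. The card starts upright in the middle groove of the bench stand, 38 mm deep in it.
- card_upper (a point): On the underside of the card's panel, 40 mm from card_seat towards the upper end (card x = +40 mm): the end with two small round jacks, which starts turned away from the robot and belongs up the slope. When home it lies on slot_upper.
- card_handle (a point): Middle of the pull handle's grip bar, 144 mm above the card's origin. The bar runs along the card's x: 54 mm long, 10 mm wide (y), 12 mm high (z), its top 150 mm above the card's origin; between the bar and the panel 24 mm are open.
- upper_lever (a joint): Angle of the lever at the card's upper (+x) end, rad. 0: fully in, standing square to the panel; 0.65: fully out, leaning away from the pull handle (stop). Starts out, 0.60 to 0.65. It stays where left (stiff hinge, 0.02 N m); swinging it in against the connector takes up to about 0.2 N m.
- lower_lever (a joint): The same for the lever at the card's lower (-x) end: 0 fully in, 0.65 fully out. Starts out, 0.60 to 0.65.
- upper_lever_tip (a point): On the middle line of the upper lever's thumb piece, 40 mm from its pivot. The thumb piece is 8 mm thick (3 mm more on its outer side over the last 6 mm), 14 mm wide (y), and ends 42 mm from the pivot.
- lower_lever_tip (a point): The same point on the lower lever.
- upper_lever_pivot (a point): Pivot of the upper lever: card x = +62 mm, z = 113 mm, its axis along the card's y. Below it the lever has a claw: with the lever out it passes the lip of the frame's front rail; as the lever swings in it hooks outward under that lip and draws the card down the last 4.5 mm.
- lower_lever_pivot (a point): Pivot of the lower lever: card x = -62 mm, z = 113 mm.
- slot_home (a point): Middle of the empty bay of the card frame, in the plane on which the panels sit, 165 mm above the table. This face slopes 30 degrees down towards the robot. x: up the slope (away from the robot); y: across the bays; z: square to the face, up and towards the robot. Nothing stands above the face but what slot_upper and cage tell.
- slot_upper (a point): Point of the empty bay 40 mm up the slope from slot_home. Beside the bay lie blank panels (from y = +-21 mm, top at z = 4 mm); beyond these are two fitted cards with the same handles and levers (centres at y = +-80 mm, up to z = 45 mm). Coordinates of slot_home.
- guides: The empty bay's two card guides, white plastic; origin and axes as slot_home. Grooves 6 mm wide at y = 0, x = +-44 to +-51.3 mm, running down -z to -118 mm; their mouths flare to 18 mm over the top 14 mm. At the bottom the card's lower edge meets the connector 4.5 mm before home; it takes some 10 N more to push in, which the levers give; the card's weight alone does not.
- cage: The frame's aluminium cage, 180 mm (x) by 212 mm (y), 132 mm deep; origin and axes as slot_home. Front rails with lips along y at x = +-73 to +-90 mm, top at z = 1.5 mm, 6 mm thick.
- console: The card frame's fixed base: dark steel plate 260 x 220 x 6 mm with legs that carry the cage. Origin: on the table, straight below slot_home; x away from the robot, turned by up to 0.2 rad. Frame and stand may stand either side of the robot's middle line.
- stand: The fixed bench stand, grey plastic, base 144 x 136 x 12 mm, with end walls up to 50 mm that hold boards upright in three grooves 44 mm apart. Origin: centre of its underside; its x runs along the boards, turned by up to 0.3 rad.
- spare_a: Spare bare board without panel, 100 x 4 mm and 88 mm high, upright in the stand's groove on the card's -y side. Origin: middle of its lower edge.
- spare_b: A second such spare board, in the groove on the card's +y side.

How it is judged (in metres and radians):
On the way:
1. the card stands in both guides with its edge on the connector and its levers still out (z of card_seat in the frame of slot_home below 0.0075 m and distance between card_upper and slot_upper below 0.009 m and angle between the z axis of card and the z axis of slot_home, either way round below 0.06 rad and value of joint each of upper_lever, lower_lever above 0.25 rad), for 0.2 s.
At the end, for the whole second after the job is handed in: The card is home in the empty bay: panel underside within 2 mm of the plane it sits on, its middle within 4 mm of slot_home and its upper end within 4.5 mm of slot_upper; both levers within 0.12 rad of fully in; the card at rest; both spare boards within 25 mm of where they started (z of card_seat in the frame of slot_home below 0.002 m and distance between card_seat and slot_home below 0.004 m and distance between card_upper and slot_upper below 0.0045 m and value of joint each of upper_lever, lower_lever below 0.12 rad and linear speed of card below 0.02 m/s and distance of each of spare_a, spare_b from where it was at the start of the episode below 0.025 m); the robot touches nothing.
It fails at once if the card runs onto the connector faster than 0.35 m/s (dropped down the guides) (horizontal distance between card_seat and slot_home below 0.03 m and z of card_seat in the frame of slot_home below 0.04 m and linear speed of card above 0.35 m/s).
It fails at once if a spare board is knocked over or out of the stand (angle between any of spare_a, spare_b's own z axis and vertical above 0.5 rad or distance of any of spare_a, spare_b from where it was at the start of the episode above 0.05 m).
It also fails if it takes over 72 s, if anything falls off the work surface, if the arm or the gripper's body presses on something with over 40 N, if the wrist force passes 120 N, or if a joint passes its speed limit or range.

## Working session

There is one attempt and no reset: what is moved stays moved. The work goes in short steps, Python scripts to look and compute and a tool call to move; the robot and the scene stay as the last step left them, time stands still between calls to the robot, and variables do not carry over. Pictures are saved under pics/ and viewed, and the job is handed in when it is done.

Besides the shell and the picture viewer there is one more tool, called after ">>>" as a command line: name --argument value ..., lists and objects as JSON in quotes. move_arm: Moves the arm, as the interface text tells. Its arguments: {"type":"object","properties":{"series":{"type":"array"},"grip_force":{"type":"number"}},"required":["series"]}

```bash
ls; mkdir -p pics
python3 - <<'E'
from station import robot
import cv2
print(robot.state())
for n in ["side","top","wrist"]:
    im=robot.read_camera(n); cv2.imwrite(f"pics/a_{n}.png",im[:,:,::-1]); print(n,robot.camera_model(n))
E
```

```text
pics
{'t': 0.0, 'qpos': array([-1.47860682e+00,  2.59185701e-01,  2.07172073e-02,  1.33369628e+00,
        2.56282905e-05,  1.41819758e+00]), 'qvel': array([-0.00064815,  0.00199298,  0.00070084,  0.0001009 , -0.00171775,
        0.00156987]), 'effort': array([ 2.07023800e-05, -5.55642664e+01,  3.44523311e+01,  1.39207233e-02,
       -1.94108466e-04, -9.77424691e-06]), 'eef_pos': array([ 133.26979697, -533.31686988,  241.65215182]), 'ee_rot': array([ 9.92518954e-01,  1.22088732e-01,  3.34718398e-05, -6.83523533e-04]), 'wrist_force': array([-0.18909266, -0.41271483, -0.39956338]), 'wrist_torque': array([-0.00438164, -0.06334005, -0.02352153]), 'grip_width': 1.0004702653359054}
side {'mtx': array([[429.49609643,   0.        , 316.66341713],
       [  0.        , 429.49609643, 198.15554031],
       [  0.        ,   0.        ,   1.        ]]), 'dist': array([-0.01532386,  0.        ,  0.        ,  0.        ,  0.        ]), 'rvec': array([ 2.14582885, -0.05128728,  0.02703629]), 'tvec': array([-616.07359117,  137.42047989,  797.5854513 ])}
top {'mtx': array([[380.67740477,   0.        ,
[... 224 characters left out ...]
6169, -2.16411376,  0.08085891]), 'tvec': array([ -5.51786228, 613.88955521, 800.37079143])}
wrist {'mtx': array([[289.39078249,   0.        , 319.88351045],
       [  0.        , 289.39078249, 202.76973314],
       [  0.        ,   0.        ,   1.        ]]), 'dist': array([0.00011702, 0.        , 0.        , 0.        , 0.        ]), 'tool_from_camera': array([[ 1.01643183e-03, -9.65038885e-01, -2.62104782e-01,
         6.63832574e+01],
       [ 9.99998912e-01,  1.26113737e-03, -7.65403367e-04,
        -8.57319081e-02],
       [ 1.06919415e-03, -2.62103719e-01,  9.65039117e-01,
        -1.32504565e+02],
       [ 0.00000000e+00,  0.00000000e+00,  0.00000000e+00,
         1.00000000e+00]])}
```

View pics/a_side.png

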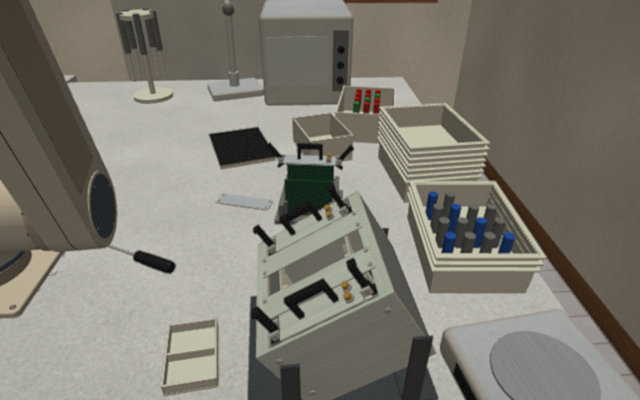

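View pics/a_top.png

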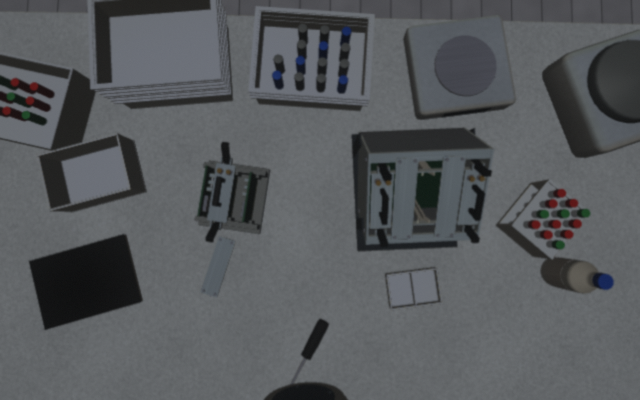

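View pics/a_wrist.png

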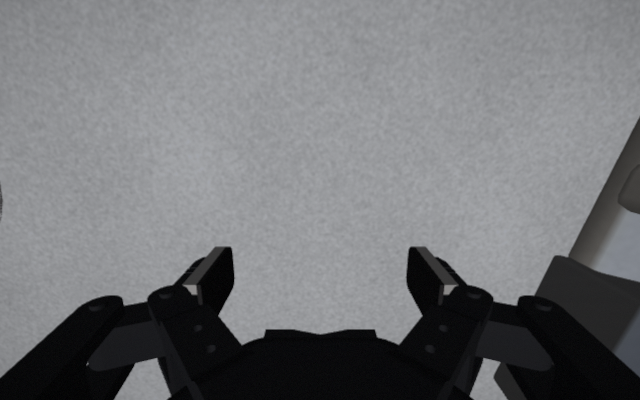

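```bash
cat > h.py <<'E'
from station import robot
import numpy as np, cv2
from scipy.spatial.transform import Rotation as R
np.set_printoptions(precision=4,suppress=True)
def TW(cam,st=None):
    "world_from_camera 4x4"
    m=robot.camera_model(cam); T=np.eye(4)
    if cam=="wrist":
        s=st or robot.state(); W=np.eye(4); W[:3,:3]=R.from_quat(s['ee_rot']).as_matrix(); W[:3,3]=s['eef_pos']
        return W@m['tool_from_camera']
    T[:3,:3]=cv2.Rodrigues(m['rvec'])[0]; T[:3,3]=m['tvec']; return np.linalg.inv(T)
def w(T,p): return T[:3,:3]@np.array(p)+T[:3,3]
def proj(P,cam,st=None):
    m=robot.camera_model(cam); C=np.linalg.inv(TW(cam,st))
    P=np.atleast_2d(np.array(P,float))
    return cv2.projectPoints(P,cv2.Rodrigues(C[:3,:3])[0],C[:3,3].copy(),m['mtx'],m['dist'])[0][:,0]
def snap(cam,name):
    st=robot.state(); im=robot.read_camera(cam); cv2.imwrite(f"pics/{name}.png",im[:,:,::-1]); return st,im
E
python3 - <<'E'
from h import *
for cam in ["top","side"]:
    T=TW(cam); print(cam,'campos',T[:3,3])
    for t in ["card_seat","card_upper","card_handle","upper_lever_tip","lower_lever_tip","upper_lever_pivot","lower_lever_pivot","slot_home","slot_upper","guides","console","stand","spare_a"]:
        r=robot.tip_of(t,cam)
        print(t,[(np.round(w(T,d['xyz']),1),round(d['conf'],2)) for d in r[:3]])
E
```

```text
top campos [554.9681   7.9922 842.2771]
card_seat [(array([609.7, 187.9, 119.7]), 0.97), (array([648.5, 178.5, 120.2]), 0.19)]
card_upper [(array([649.6, 179.4, 121.5]), 0.76)]
card_handle [(array([610.8, 180.7, 155.1]), 0.72)]
upper_lever_tip [(array([ 639. , -191.3,  181.6]), 0.68), (array([695.2, 176.2, 156.4]), 0.48)]
lower_lever_tip [(array([526.8, 193.3, 156.6]), 0.56)]
upper_lever_pivot [(array([667.3, 175.8, 123.2]), 0.58)]
lower_lever_pivot [(array([549.1, 188.7, 127.2]), 0.72)]
slot_home [(array([ 601.6, -192.9,  167.6]), 0.6)]
slot_upper [(array([ 638. , -193.8,  183.1]), 0.89), (array([ 601.4, -193.2,  165.2]), 0.21)]
guides [(array([ 600.2, -194.1,  164.8]), 0.53), (array([607.5, 183.6,  -2. ]), 0.19)]
console [(array([ 604.2, -189.3,   -1.4]), 0.94), (array([ 601.8, -196.7,  164.7]), 0.64), (array([525.9, 194.3, 160.7]), 0.56)]
stand [(array([608.9, 182.4,  -0.4]), 0.74)]
spare_a [(array([613.2, 229.7,   9.7]), 0.78), (array([600.6, 141.7,   8.3]), 0.56)]
side campos [ 587.504  -622.8861  549.0224]
card_seat [(array([613.6, 187.2, 114.9]), 0.63)]
card_upper []
card_handle [(array([611.5, 187.9, 152.6]), 0.66)]
upper_lever_tip []
lower_lever_tip [(array([528.2, 194.3, 157.1]), 0.46)]
upper_lever_pivot [(array([670.6, 179. , 122.6]), 0.44)]
lower_lever_pivot [(array([549.7, 195.1, 121.7]), 0.64), (array([ 608.6, -189.2,  164.1]), 0.2)]
slot_home [(array([ 606.2, -190.1,  164.1]), 0.6)]
slot_upper [(array([699.3, 171.5, 154. ]), 0.18)]
guides [(array([607.1, 141.5,   9.6]), 0.47)]
console [(array([ 603.8, -186.7,   -5. ]), 0.94)]
stand [(array([610.5, 183.9,  -3.9]), 0.92)]
spare_a [(array([607.7, 141.6,  10.1]), 0.88)]
```

The networks agree across both cameras to within a few mm. The card is at about (610, 186) with yaw about -0.12, and the slot is at about (603, -191). I'll turn the tool first, then go and look at the slot from above.

>>> move_arm --series '[{"twist": [0,0,-0.144],"delta_pos": [0,0,-0.005],"gripper": 1},{"twist": [0,0,-0.144],"delta_pos": [0,0,-0.005],"gripper": 1},{"twist": [0,0,-0.144],"delta_pos": [0,0,-0.005],"gripper": 1},{"twist": [0,0,-0.144],"delta_pos": [0,0,-0.005],"gripper": 1},{"twist": [0,0,-0.144],"delta_pos": [0,0,-0.005],"gripper": 1},{"twist": [0,0,-0.144],"delta_pos": [0,0,-0.005],"gripper": 1},{"twist": [0,0,-0.144],"delta_pos": [0,0,-0.005],"gripper": 1},{"twist": [0,0,-0.144],"delta_pos": [0,0,-0.005],"gripper": 1},{"twist": [0,0,-0.144],"delta_pos": [0,0,-0.005],"gripper": 1},{"twist": [0,0,-0.144],"delta_pos": [0,0,-0.005],"gripper": 1},{"twist": [0,0,-0.144],"delta_pos": [0,0,-0.005],"gripper": 1},{"twist": [0,0,-0.144],"delta_pos": [0,0,-0.005],"gripper": 1},{"twist": [0,0,-0.144],"delta_pos": [0,0,-0.005],"gripper": 1},{"twist": [0,0,-0.144],"delta_pos": [0,0,-0.005],"gripper": 1},{"twist": [0,0,-0.144],"delta_pos": [0,0,-0.005],"gripper": 1},{"twist": [0,0,-0.144],"delta_pos": [0,0,-0.005],"gripper": 1},{"twist": [0,0,-0.144],"delta_pos": [0,0,-0.005],"gripper": 1},{"twist": [0,0,-0.144],"delta_pos": [0,0,-0.005],"gripper": 1},{"twist": [0,0,-0.144],"delta_pos": [0,0,-0.005],"gripper": 1},{"twist": [0,0,-0.144],"delta_pos": [0,0,-0.005],"gripper": 1}]'

```text
t: 3.45
eef_pos: [133.3, -533.6, 342.5]
ee_rot: [0.005, 1.0, -0.0, 0.0]
wrist_force: [-0.1, 0.1, 0.1]
grip_width: 1.005
```

```bash
cat >> h.py <<'E'
def toolR(xdir,zdir):
    z=np.array(zdir,float); z/=np.linalg.norm(z); x=np.array(xdir,float); x-=z*(x@z); x/=np.linalg.norm(x)
    return np.column_stack([x,np.cross(z,x),z])
def to(target,Rt=None,st=None):
    "tool-frame shift (m) and rotvec to target"
    s=st or robot.state(); Rc=R.from_quat(s['ee_rot']).as_matrix()
    d=Rc.T@(np.array(target)-s['eef_pos'])/1000
    print('t',round(s['t'],2),'pos',s['eef_pos'],'q',s['qpos'],'F',s['wrist_force'],'g',round(s['grip_width'],3))
    print('shift m (current axes)',d)
    if Rt is not None:
        print('twist',R.from_matrix(Rc.T@Rt).as_rotvec(), 'shift in target axes',Rt.T@(np.array(target)-s['eef_pos'])/1000)
E
python3 - <<'E'
from h import *
to([560,-192,350],toolR([-1,.02,0],[0,0,-1]))
E
```

```text
t 3.45 pos [ 133.2936 -533.6009  342.4945] q [-1.4786  0.2518  0.264   1.5829  0.     -1.4677] F [-0.0519  0.0673  0.1489] g 1.005
shift m (current axes) [-0.423   0.3462 -0.0075]
twist [-0.      0.      0.0091] shift in target axes [-0.4198  0.3501 -0.0075]
```

>>> move_arm --series '[{"twist": [0,0,0],"delta_pos": [-0.03,0.0247,0],"gripper": 1},{"twist": [0,0,0],"delta_pos": [-0.03,0.0247,0],"gripper": 1},{"twist": [0,0,0],"delta_pos": [-0.03,0.0247,0],"gripper": 1},{"twist": [0,0,0],"delta_pos": [-0.03,0.0247,0],"gripper": 1},{"twist": [0,0,0],"delta_pos": [-0.03,0.0247,0],"gripper": 1},{"twist": [0,0,0],"delta_pos": [-0.03,0.0247,0],"gripper": 1},{"twist": [0,0,0],"delta_pos": [-0.03,0.0247,0],"gripper": 1},{"twist": [0,0,0],"delta_pos": [-0.03,0.0247,0],"gripper": 1},{"twist": [0,0,0],"delta_pos": [-0.03,0.0247,0],"gripper": 1},{"twist": [0,0,0],"delta_pos": [-0.03,0.0247,0],"gripper": 1},{"twist": [0,0,0],"delta_pos": [-0.03,0.0247,0],"gripper": 1},{"twist": [0,0,0],"delta_pos": [-0.03,0.0247,0],"gripper": 1},{"twist": [0,0,0],"delta_pos": [-0.03,0.0247,0],"gripper": 1},{"twist": [0,0,0],"delta_pos": [-0.03,0.0247,0],"gripper": 1},{"twist": [0,0,0],"delta_pos": [0,0,0],"gripper": 1}]'

```text
t: 4.95
eef_pos: [561.7, -192.1, 341.2]
ee_rot: [0.006, 1.0, 0.001, -0.0]
wrist_force: [-0.5, -0.5, -0.3]
grip_width: 1.002
```

Run:
```python
from h import *
to([560,-192,350])
st,im=snap("wrist","b_wrist"); T=TW("wrist",st)
for t in ["slot_home","slot_upper","console","guides","cage"]:
    print(t,[(w(T,d['xyz']).round(1),round(d['conf'],2)) for d in robot.tip_of(t,"wrist")[:3]])
```

```text
t 4.95 pos [ 561.7167 -192.1256  341.2493] q [-0.4713  0.3336  0.3774  1.6155  0.0009 -0.4583] F [-0.5292 -0.4594 -0.2573] g 1.002
shift m (current axes) [ 0.0017  0.0001 -0.0087]
slot_home [(array([ 598. , -189.3,  167.6]), 0.94), (array([ 636.4, -184.5,  186.8]), 0.37)]
slot_upper [(array([608.6, 183.8, 123.7]), 0.72), (array([ 638.7, -184. ,  186.5]), 0.62)]
console [(array([ 598.9, -190.7,    0.2]), 0.89)]
guides []
cage [(array([ 599.7, -189.3,  165. ]), 0.6)]
```

View pics/b_wrist.png

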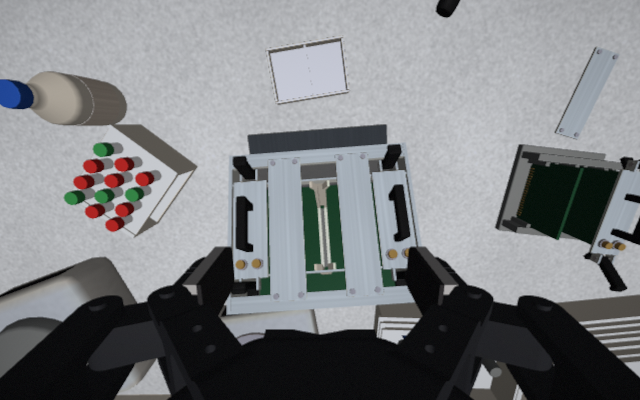

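```bash
cat >> h.py <<'E'
def slotR(yaw):
    c,s=np.cos(yaw),np.sin(yaw); a=np.pi/6
    return np.column_stack([[c*np.cos(a),s*np.cos(a),np.sin(a)],[-s,c,0],[-c*np.sin(a),-s*np.sin(a),np.cos(a)]])
def slotP(p,yaw,P): return (slotR(yaw)@np.array(P,float).T).T+np.array(p)
def lines(im,cam,segs,st,crop,scale,name,cols=None):
    u0,v0,u1,v1=crop; o=cv2.resize(im[v0:v1,u0:u1],None,fx=scale,fy=scale,interpolation=cv2.INTER_CUBIC)[:,:,::-1].copy()
    for i,s in enumerate(segs):
        q=(proj(s,cam,st)-[u0,v0]+.5)*scale
        cv2.polylines(o,[np.round(q).astype(int)],False,cols[i] if cols else (0,0,255),1,cv2.LINE_AA)
    cv2.imwrite(f"pics/{name}.png",o)
SEG=[[[-90,-106,1.5],[-90,106,1.5]],[[90,-106,1.5],[90,106,1.5]],[[-90,-106,1.5],[90,-106,1.5]],[[-90,106,1.5],[90,106,1.5]],
 [[-73,-21,4],[73,-21,4]],[[-73,21,4],[73,21,4]],[[-44,0,-118],[44,0,-118]],[[-47,-9,0],[-47,9,0]],[[47,-9,0],[47,9,0]]]
E
python3 - <<'E'
from h import *
import pickle
st=robot.state(); im=cv2.imread("pics/b_wrist.png")[:,:,::-1]
pickle.dump(st,open("b.pkl","wb"))
p=[599.5,-190,165]
for nm,y in [("b_ov1",0.06),]:
    lines(im,"wrist",[slotP(p,y,s) for s in SEG],st,(215,120,435,320),3.4,nm)
lines(im,"wrist",[],st,(215,120,435,320),3.4,"b_raw")
E
```

```text
(no output)
```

View pics/b_ov1.png

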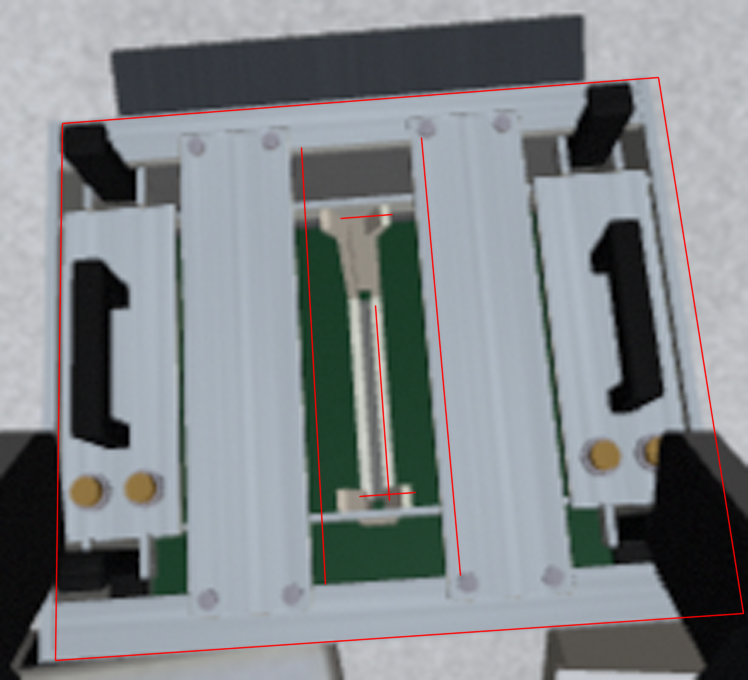

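View pics/b_raw.png

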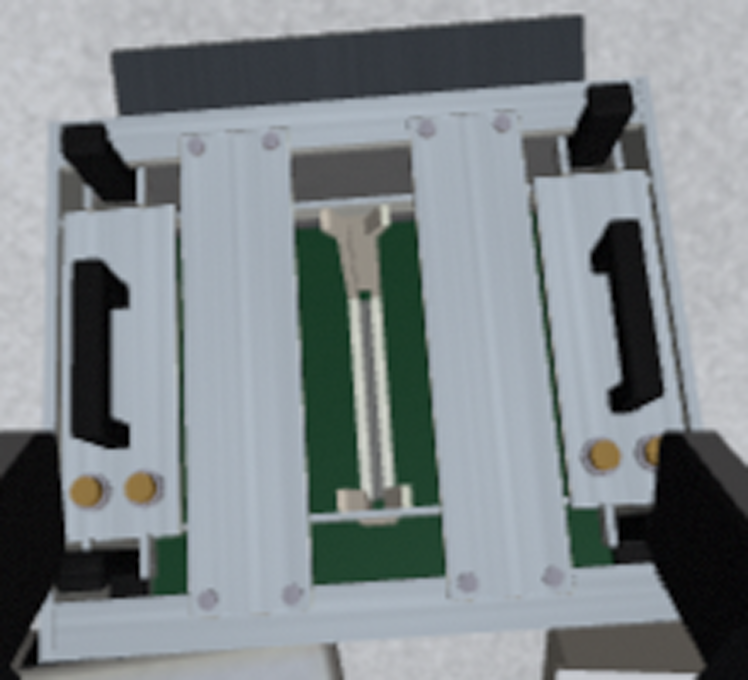

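Run:
```python
from h import *
import pickle
from scipy.optimize import least_squares
st=pickle.load(open("b.pkl","rb"))
ob=[([-90,-106,1.5],(50,122)),([-90,106,1.5],(645,78)),([90,-106,1.5],(40,660)),([-47,0,0],(355,213)),([47,0,0],(374,494)),([0,-21,4],(300,360)),([0,21,4],(428,360)),([-73,-21,4],(291,150)),([-73,21,4],(413,140)),([73,-21,4],(311,585)),([73,21,4],(446,577))]
mask=np.array([[1,1]]*3+[[1,1]]*2+[[1,0]]*6)
P=[o[0] for o in ob]; U=np.array([o[1] for o in ob])/3.4+[215,120]-.5
for zf in (0,1):
    f=lambda v:((proj(slotP([v[0],v[1],165+zf*v[3]],v[2],P),"wrist",st)-U)*mask).ravel()
    r=least_squares(f,[600,-192,0.06,0]); print(r.x, np.sqrt((r.fun**2).mean())); print(r.fun.reshape(-1,2).round(1).tolist())
```

```text
[ 599.2734 -194.0297    0.0558    0.    ] 0.3383173928589074
[[0.3, -0.1], [0.6, -0.1], [0.3, -0.6], [0.0, 0.9], [-0.2, -0.1], [-0.0, -0.0], [-0.2, -0.0], [-0.3, -0.0], [-0.8, -0.0], [0.1, -0.0], [0.2, -0.0]]
[ 599.1103 -194.0103    0.0558    0.553 ] 0.3281243713467038
[[0.1, -0.2], [0.8, -0.2], [0.1, -0.4], [0.0, 0.8], [-0.1, 0.0], [-0.0, -0.0], [-0.1, -0.0], [-0.4, -0.0], [-0.8, -0.0], [0.1, -0.0], [0.3, -0.0]]
```

Slot fit from the wrist camera: (599.3, -194.0, 165), yaw 0.056. I'll check it against the top and side pictures, then go to the card.

Run:
```python
from h import *
p=[599.3,-194,165]
for cam,crop in (("top",(345,115,505,255)),("side",(240,180,440,370))):
    im=cv2.imread(f"pics/a_{cam}.png")[:,:,::-1]
    lines(im,cam,[slotP(p,.056,s) for s in SEG],None,crop,4 if cam=="top" else 3,"b_ov_"+cam)
to([540,192,300],toolR([-1,.13,0],[0,0,-1]))
```

```text
t 5.25 pos [ 558.3636 -195.6516  342.5864] q [-0.4787  0.3292  0.3742  1.6154 -0.0001 -0.4607] F [-0.5086  0.2853 -0.1463] g 0.997
shift m (current axes) [0.0254 0.3873 0.0425]
twist [-0.0003  0.0003  0.1112] shift in target axes [0.0682 0.382  0.0426]
```

View pics/b_ov_top.png

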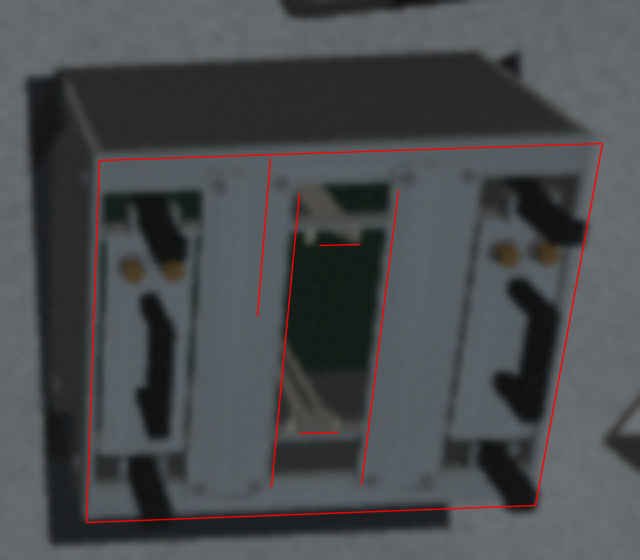

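View pics/b_ov_side.png

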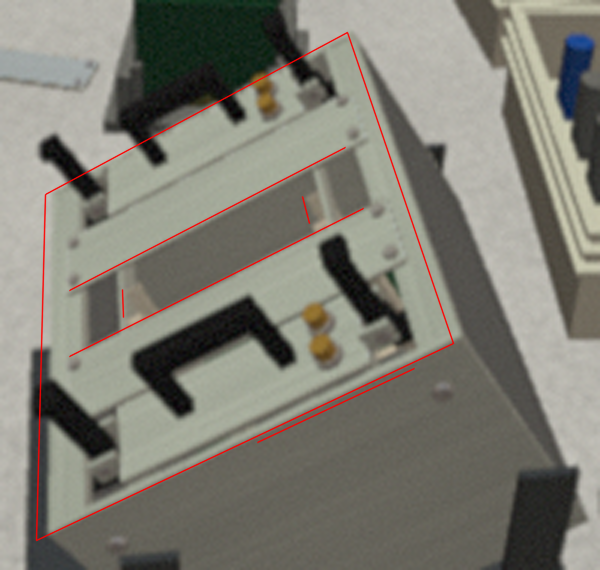

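The state I saved for that fit was read later, after the arm had settled 3–5 mm further, so the fit is off. I'll take a fresh picture at rest and refit with matched state.

Run:
```python
from h import *
import pickle
st,im=snap("wrist","c_wrist"); pickle.dump(st,open("c.pkl","wb"))
st2=robot.state(); print(st['t'],st['eef_pos'],st2['eef_pos'],st['qvel'])
lines(im,"wrist",[slotP([599.3,-194,165],.056,s) for s in SEG],st,(215,120,435,320),3.4,"c_ov")
```

```text
5.25 [ 558.3636 -195.6516  342.5864] [ 558.3706 -195.6753  342.6399] [-0.0025 -0.0013  0.001   0.0011  0.0012  0.0028]
```

View pics/c_ov.png

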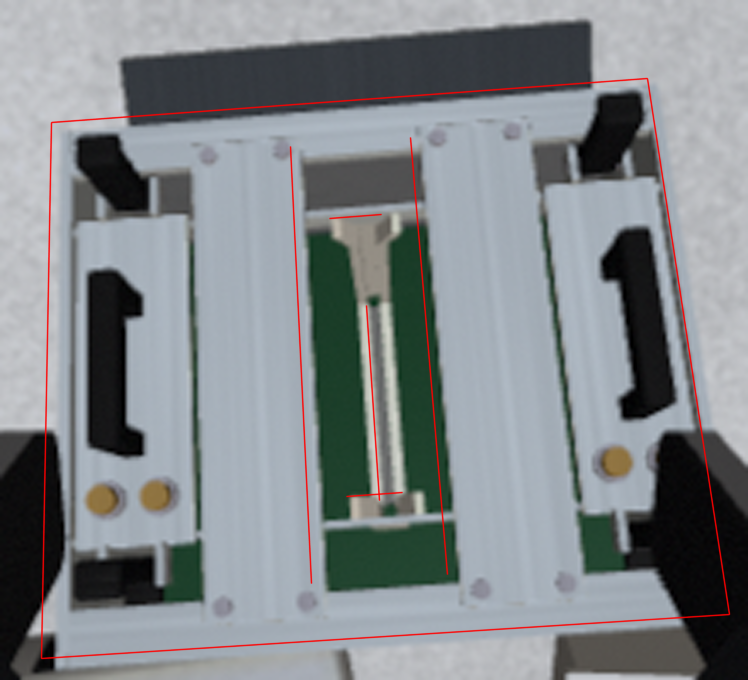

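```bash
cat > fit.py <<'E'
from h import *
import pickle
from scipy.optimize import least_squares
st=pickle.load(open("c.pkl","rb"))
W=[([-90,-106,1.5],(62,134)),([-90,106,1.5],(655,89)),([-47,0,0],(366,220)),([47,0,0],(387,502)),([0,-21,4],(313,370)),([0,21,4],(439,365)),([-73,-21,4],(302,160)),([-73,21,4],(424,148)),([73,-21,4],(325,592)),([73,21,4],(460,585))]
mW=np.array([[1,1]]*4+[[1,0]]*6)
Tp=[([-90,106,1.5],(87,521)),([-90,-106,1.5],(535,506)),([90,-106,1.5],(600,142)),([90,106,1.5],(98,157))]
Sd=[([-90,106,1.5],(45,195)),([90,106,1.5],(347,33)),([90,-106,1.5],(454,341)),([-90,-106,1.5],(38,539))]
D={"wrist":(W,mW,3.4,[215,120]),"top":(Tp,np.ones((4,2)),4,[345,115]),"side":(Sd,np.ones((4,2)),3,[240,180])}
def res(v,cams):
    o=[]
    for c in cams:
        ob,m,s,c0=D[c]; P=[a[0] for a in ob]; U=np.array([a[1] for a in ob])/s+c0-.5
        o.append(((proj(slotP([v[0],v[1],165],v[2],P),c,st)-U)*m).ravel())
    return np.concatenate(o)
for cams in (["wrist"],["top"],["side"],["top","side"]):
    r=least_squares(res,[600,-192,.06],args=(cams,)); print(cams,r.x,np.sqrt((r.fun**2).mean()))
E
python3 fit.py
```

```text
['wrist'] [ 602.5175 -189.9957    0.0585] 0.49149474259032344
['top'] [ 599.7248 -193.6743    0.0553] 0.32003883216645274
['side'] [ 599.5854 -193.7767    0.0595] 0.21724727485804665
['top', 'side'] [ 599.6594 -193.7402    0.0578] 0.30053953623411045
```

>>> move_arm --series '[{"twist": [0,0,0],"delta_pos": [0.0025,0.0387,0.004],"gripper": 1},{"twist": [0,0,0],"delta_pos": [0.0025,0.0387,0.004],"gripper": 1},{"twist": [0,0,0],"delta_pos": [0.0025,0.0387,0.004],"gripper": 1},{"twist": [0,0,0],"delta_pos": [0.0025,0.0387,0.004],"gripper": 1},{"twist": [0,0,0],"delta_pos": [0.0025,0.0387,0.004],"gripper": 1},{"twist": [0,0,0],"delta_pos": [0.0025,0.0387,0.004],"gripper": 1},{"twist": [0,0,0],"delta_pos": [0.0025,0.0387,0.004],"gripper": 1},{"twist": [0,0,0],"delta_pos": [0.0025,0.0387,0.004],"gripper": 1},{"twist": [0,0,0],"delta_pos": [0.0025,0.0387,0.004],"gripper": 1},{"twist": [0,0,0],"delta_pos": [0.0025,0.0387,0.004],"gripper": 1},{"twist": [0,0,0.055],"delta_pos": [0,0,0],"gripper": 1},{"twist": [0,0,0.055],"delta_pos": [0,0,0],"gripper": 1},{"twist": [0,0,0],"delta_pos": [0,0,0],"gripper": 1},{"twist": [0,0,0],"delta_pos": [0,0,0],"gripper": 1}]'

```text
t: 6.7
eef_pos: [540.6, 191.8, 302.6]
ee_rot: [0.063, 0.998, 0.0, 0.0]
wrist_force: [-0.3, 1.1, -0.3]
grip_width: 0.998
```

Run:
```python
from h import *
import pickle
st,im=snap("wrist","d_wrist"); T=TW("wrist",st); pickle.dump(st,open("d.pkl","wb"))
print(st['t'],st['eef_pos'],st['qvel'].round(3))
for t in ["card_seat","card_upper","card_handle","upper_lever_pivot","lower_lever_pivot","upper_lever_tip","lower_lever_tip"]:
    print(t,[(w(T,d['xyz']).round(1),round(d['conf'],2)) for d in robot.tip_of(t,"wrist")[:2]])
```

```text
6.7 [540.5593 191.817  302.5543] [-0.005  0.002  0.001 -0.001 -0.    -0.002]
card_seat [(array([611.1, 183.5, 120.4]), 0.94)]
card_upper [(array([646.9, 177.3, 122.5]), 0.59)]
card_handle [(array([607. , 183.7, 154.9]), 0.74)]
upper_lever_pivot [(array([671.7, 180.7, 121.5]), 0.74)]
lower_lever_pivot [(array([552.9, 195.2, 122.9]), 0.57)]
upper_lever_tip [(array([695.7, 178.5, 163. ]), 0.61), (array([670.1, 181.4, 123.8]), 0.18)]
lower_lever_tip [(array([525.1, 193.3, 161.2]), 0.69)]
```

View pics/d_wrist.png

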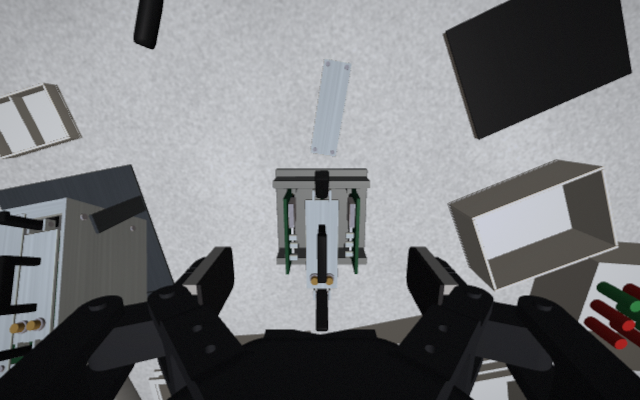

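```bash
cat >> h.py <<'E'
def cardP(p,yaw,P):
    c,s=np.cos(yaw),np.sin(yaw); return (np.array([[c,-s,0],[s,c,0],[0,0,1]])@np.array(P,float).T).T+np.array(p)
def rect(x,y,z): return [[-x,-y,z],[x,-y,z],[x,y,z],[-x,y,z],[-x,-y,z]]
CSEG=[rect(55,18.5,114),rect(27,5,150),rect(72,68,0)]
E
python3 - <<'E'
from h import *
import pickle
st=pickle.load(open("d.pkl","rb")); p=[610.5,186,12]
for cam,f,crop,s in (("wrist","d_wrist",(260,150,390,340),3.1),("top","a_top",(185,130,285,250),5),("side","a_side",(240,125,400,235),5)):
    im=cv2.imread(f"pics/{f}.png")[:,:,::-1]
    lines(im,cam,[cardP(p,-.11,x) for x in CSEG[:2]]+[cardP([p[0],p[1],0],-.11,CSEG[2])],st,crop,s,"d_ov_"+cam)
E
cd pics; python3 -c "
import cv2,numpy as np
a=cv2.imread('d_ov_wrist.png');b=cv2.imread('d_ov_top.png');h=600
o=np.zeros((600,950,3),np.uint8);o[:a.shape[0],:a.shape[1]]=a[:600];o[:600,420:920]=b[:600,:500];cv2.imwrite('d_two.png',cv2.resize(o[:,:],(950,600))[:, :800] if 0 else o)
"
```

```text
(no output)
```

View pics/d_ov_wrist.png

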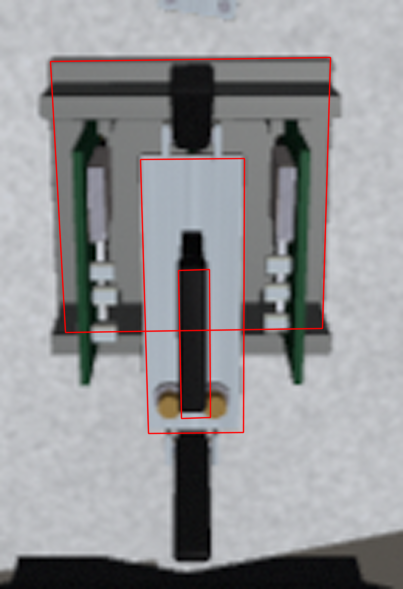

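View pics/d_ov_top.png

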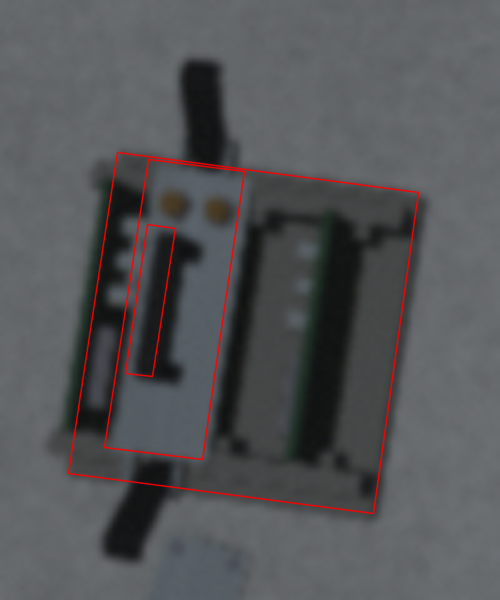

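View pics/d_ov_side.png

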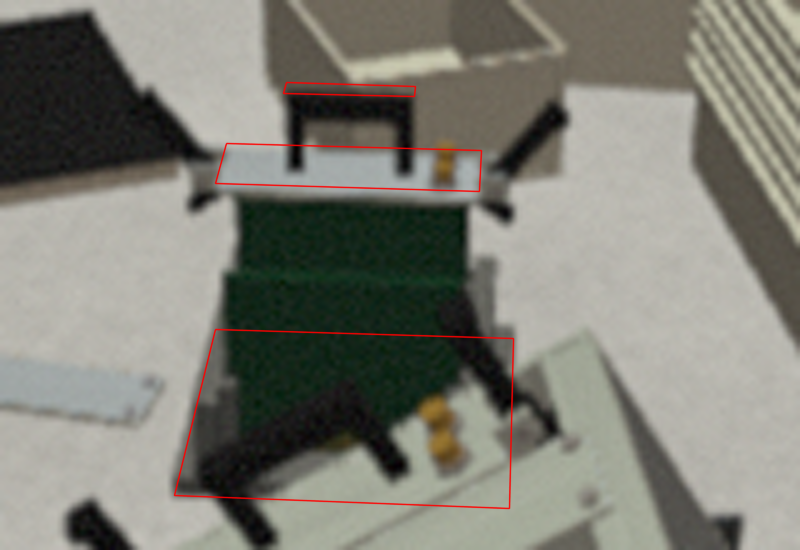

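Run:
```python
from h import *
to([610.5,185.4,147],toolR([-np.cos(.115),np.sin(.115),0],[0,0,-1]))
```

```text
t 7.1 pos [540.5857 192.3099 302.2965] q [0.1955 0.2919 0.2191 1.4979 0.     0.3224] F [-0.1513 -0.4737  0.1155] g 1.001
shift m (current axes) [-0.0702  0.002   0.1553]
twist [ 0.      0.     -0.0118] shift in target axes [-0.0702  0.0012  0.1553]
```

>>> move_arm --series '[{"twist": [0,0,-0.012],"delta_pos": [-0.014,0.0002,0],"gripper": 1},{"twist": [0,0,0],"delta_pos": [-0.014,0.0003,0.01],"gripper": 1},{"twist": [0,0,0],"delta_pos": [-0.014,0.0003,0.02],"gripper": 1},{"twist": [0,0,0],"delta_pos": [-0.014,0.0002,0.025],"gripper": 1},{"twist": [0,0,0],"delta_pos": [-0.0142,0.0002,0.025],"gripper": 1},{"twist": [0,0,0],"delta_pos": [0,0,0.02],"gripper": 1},{"twist": [0,0,0],"delta_pos": [0,0,0.01],"gripper": 1},{"twist": [0,0,0],"delta_pos": [0,0,0],"gripper": 1},{"twist": [0,0,0],"delta_pos": [0,0,0],"gripper": 1}]'

```text
t: 8.0
eef_pos: [610.6, 185.5, 192.9]
ee_rot: [0.057, 0.998, 0.0, 0.0]
wrist_force: [0.5, 0.3, 0.0]
grip_width: 0.998
```

Run:
```python
from h import *
st,im=snap("wrist","e_wrist"); snap("side","e_side")
to([610.5,185.4,147],toolR([-np.cos(.115),np.sin(.115),0],[0,0,-1]),st)
```

```text
t 8.0 pos [610.6065 185.5014 192.881 ] q [ 0.1636  0.4257  0.1462  1.2906 -0.      0.2783] F [0.4784 0.3204 0.0389] g 0.998
shift m (current axes) [ 0.0001 -0.0001  0.0459]
twist [0.0002 0.0006 0.0002] shift in target axes [ 0.0001 -0.0001  0.0459]
```

View pics/e_wrist.png

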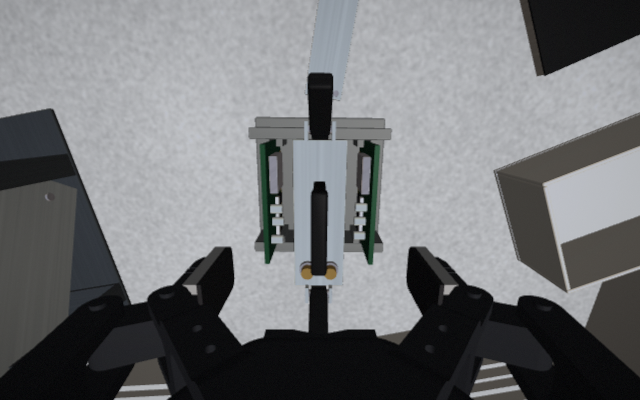

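View pics/e_side.png

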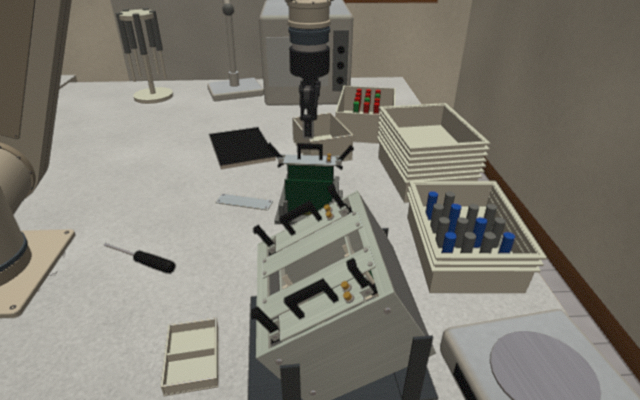

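>>> move_arm --series '[{"twist": [0,0,0],"delta_pos": [0,0,0.015],"gripper": 1},{"twist": [0,0,0],"delta_pos": [0,0,0.015],"gripper": 1},{"twist": [0,0,0],"delta_pos": [0,0,0.01],"gripper": 0.7},{"twist": [0,0,0],"delta_pos": [0,0,0.006],"gripper": 0.5},{"twist": [0,0,0],"delta_pos": [0,0,0],"gripper": 0},{"twist": [0,0,0],"delta_pos": [0,0,0],"gripper": 0},{"twist": [0,0,0],"delta_pos": [0,0,0],"gripper": 0},{"twist": [0,0,0],"delta_pos": [0,0,0],"gripper": 0},{"twist": [0,0,0],"delta_pos": [0,0,0],"gripper": 0},{"twist": [0,0,0],"delta_pos": [0,0,0],"gripper": 0},{"twist": [0,0,0],"delta_pos": [0,0,0],"gripper": 0}]' --grip_force 80

```text
t: 9.2
eef_pos: [610.9, 185.5, 147.2]
ee_rot: [0.057, 0.998, 0.0, 0.001]
wrist_force: [1.7, -0.4, 5.7]
grip_width: 0.099
```

Run:
```python
from h import *
st,im=snap("wrist","f_wrist")
to([610.5,185.4,147],None,st)
```

```text
t 9.2 pos [610.9153 185.4969 147.2032] q [ 0.1635  0.4457  0.0606  1.1839 -0.      0.2783] F [ 1.6711 -0.4075  5.7147] g 0.099
shift m (current axes) [ 0.0004 -0.0001  0.0002]
```

View pics/f_wrist.png

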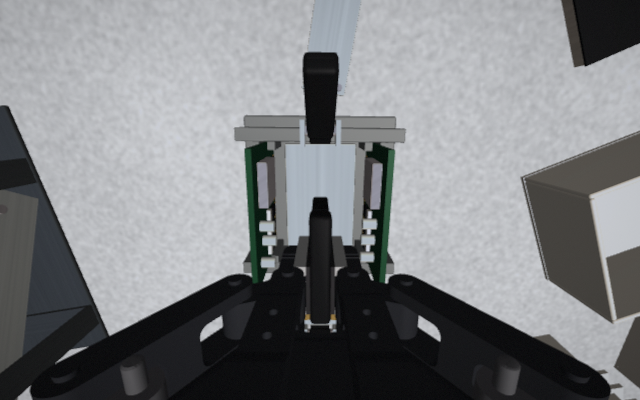

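>>> move_arm --series '[{"twist": [0,0,0],"delta_pos": [0,0,0],"gripper": 0},{"twist": [0,0,0],"delta_pos": [0,0,-0.005],"gripper": 0},{"twist": [0,0,0],"delta_pos": [0,0,-0.01],"gripper": 0},{"twist": [0,0,0],"delta_pos": [0,0,-0.01],"gripper": 0},{"twist": [0,0,0],"delta_pos": [0,0,-0.01],"gripper": 0},{"twist": [0,0,0],"delta_pos": [0,0,-0.01],"gripper": 0},{"twist": [0,0,0],"delta_pos": [0,0,-0.01],"gripper": 0},{"twist": [0,0,0],"delta_pos": [0,0,-0.015],"gripper": 0},{"twist": [0,0,0],"delta_pos": [0,0,-0.02],"gripper": 0},{"twist": [0,0,0],"delta_pos": [0,0,-0.025],"gripper": 0},{"twist": [0,0,0],"delta_pos": [0,0,-0.025],"gripper": 0},{"twist": [0,0,0],"delta_pos": [0,0,-0.025],"gripper": 0},{"twist": [0,0,0],"delta_pos": [0,0,-0.02],"gripper": 0},{"twist": [0,0,0],"delta_pos": [0,0,-0.01],"gripper": 0},{"twist": [0,0,0],"delta_pos": [0,0,0],"gripper": 0},{"twist": [0,0,0],"delta_pos": [0,0,0],"gripper": 0}]' --grip_force 120

```text
t: 10.85
eef_pos: [610.4, 185.5, 341.1]
ee_rot: [0.057, 0.998, -0.0, -0.0]
wrist_force: [0.4, -0.8, -2.5]
grip_width: 0.09
```

Run:
```python
from h import *
st,im=snap("side","g_side"); snap("wrist","g_wrist")
Rs=slotR(.058)
RT=np.column_stack([-Rs[:,0],Rs[:,1],-Rs[:,2]])
S=np.array([599.8,-193.5,165])
to(S+Rs[:,2]*201,RT,st)
print((S+Rs[:,2]*201))
```

```text
t 10.85 pos [610.3626 185.4576 341.0816] q [0.1635 0.4202 0.5105 1.6613 0.     0.2783] F [ 0.3666 -0.8189 -2.4703] g 0.09
shift m (current axes) [ 0.0661 -0.395   0.002 ]
twist [-0.0452 -0.5224 -0.1688] shift in target axes [ 0.1162 -0.3777 -0.0648]
[ 499.469  -199.3257  339.0711]
```

View pics/g_side.png

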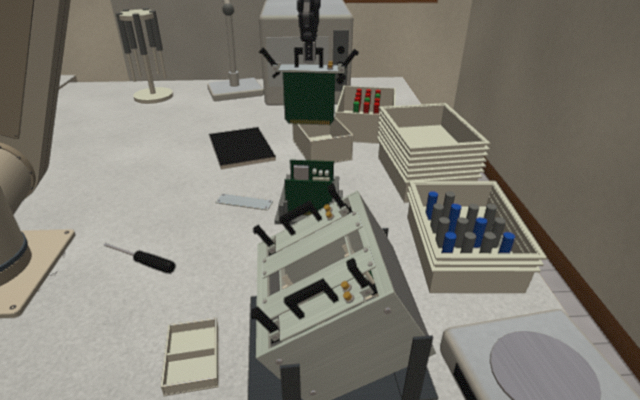

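View pics/g_wrist.png

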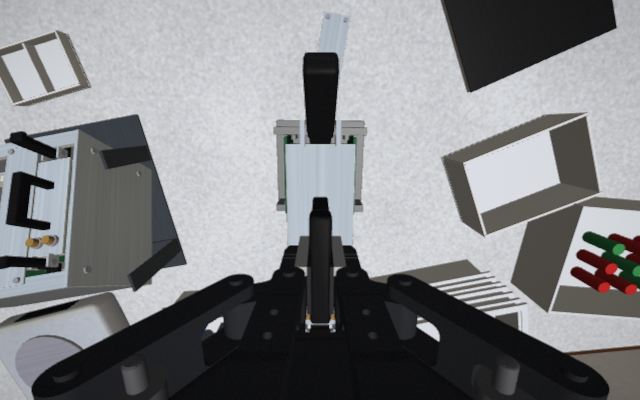

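>>> move_arm --series '[{"twist": [-0.009,-0.1045,-0.0338],"delta_pos": [0,0,0],"gripper": 0},{"twist": [-0.009,-0.1045,-0.0338],"delta_pos": [0,0,0],"gripper": 0},{"twist": [-0.009,-0.1045,-0.0338],"delta_pos": [0,0,0],"gripper": 0},{"twist": [-0.009,-0.1045,-0.0338],"delta_pos": [0,0,0],"gripper": 0},{"twist": [-0.009,-0.1045,-0.0338],"delta_pos": [0,0,0],"gripper": 0},{"twist": [0,0,0],"delta_pos": [0.012,-0.01,-0.01],"gripper": 0},{"twist": [0,0,0],"delta_pos": [0.014,-0.0277,-0.0148],"gripper": 0},{"twist": [0,0,0],"delta_pos": [0.015,-0.035,-0.015],"gripper": 0},{"twist": [0,0,0],"delta_pos": [0.015,-0.035,-0.015],"gripper": 0},{"twist": [0,0,0],"delta_pos": [0.015,-0.035,-0.01],"gripper": 0},{"twist": [0,0,0],"delta_pos": [0.015,-0.035,0],"gripper": 0},{"twist": [0,0,0],"delta_pos": [0.01,-0.035,0],"gripper": 0},{"twist": [0,0,0],"delta_pos": [0.01,-0.035,0],"gripper": 0},{"twist": [0,0,0],"delta_pos": [0.01,-0.035,0],"gripper": 0},{"twist": [0,0,0],"delta_pos": [0,-0.035,0],"gripper": 0},{"twist": [0,0,0],"delta_pos": [0,-0.03,0],"gripper": 0},{"twist": [0,0,0],"delta_pos": [0,-0.02,0],"gripper": 0},{"twist": [0,0,0],"delta_pos": [0,-0.01,0],"gripper": 0},{"twist": [0,0,0],"delta_pos": [0,0,0],"gripper": 0},{"twist": [0,0,0],"delta_pos": [0,0,0],"gripper": 0}]'

```text
t: 12.95
eef_pos: [499.5, -198.6, 339.1]
ee_rot: [-0.028, 0.966, 0.008, 0.259]
wrist_force: [0.9, 0.3, -2.4]
grip_width: 0.089
```

Run:
```python
from h import *
import pickle
Rs=slotR(.058)
RT=np.column_stack([-Rs[:,0],Rs[:,1],-Rs[:,2]])
S=np.array([599.8,-193.5,165])
st=robot.state(); pickle.dump(st,open("i.pkl","wb"))
to(S+Rs[:,2]*201,RT,st)
snap("wrist","i_wrist");snap("side","i_side"); snap("top","i_top")
print(robot.state()['eef_pos'])
```

```text
t 12.95 pos [ 499.4518 -198.5724  339.1128] q [-0.7278 -0.0546 -0.2092  1.0295  0.3617 -0.7143] F [ 0.9388  0.271  -2.4473] g 0.089
shift m (current axes) [ 0.     -0.0008  0.    ]
twist [ 0.0006 -0.0004 -0.0001] shift in target axes [ 0.     -0.0008  0.    ]
[ 499.6624 -198.1513  339.673 ]
```

View pics/i_side.png

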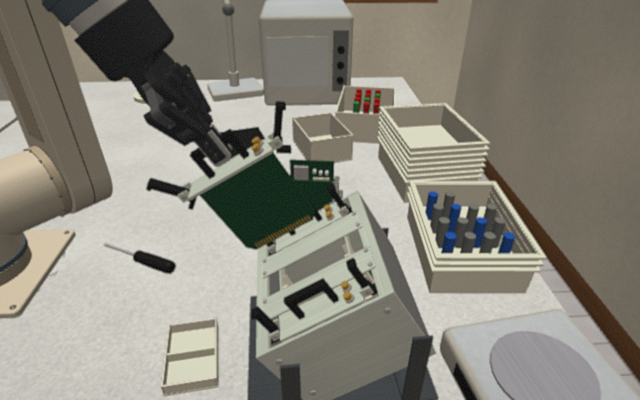

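View pics/i_wrist.png

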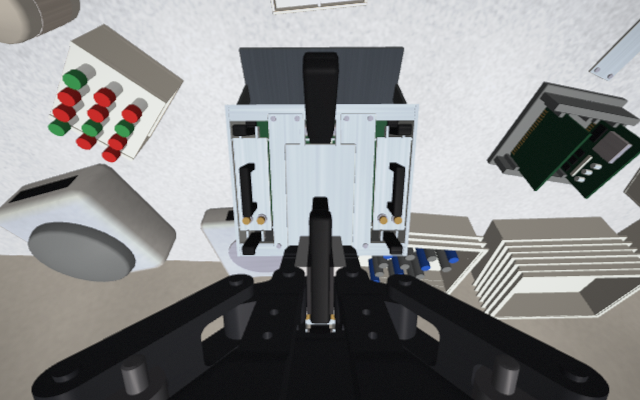

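View pics/i_top.png

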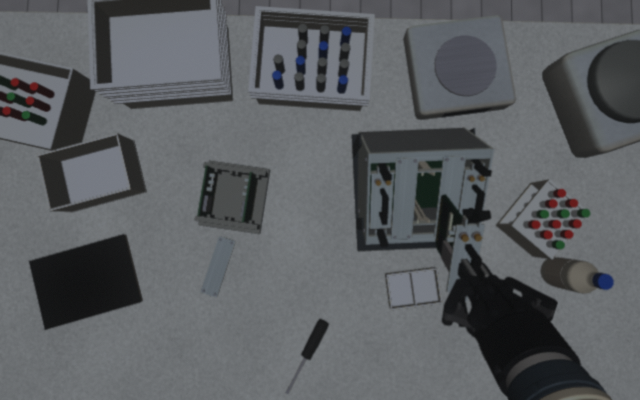

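```bash
cat >> h.py <<'E'
def heldP(P,st):
    "card coords -> world, assuming handle centre (z=136 at TCP) held"
    Rt=R.from_quat(st['ee_rot']).as_matrix(); Rc=np.column_stack([-Rt[:,0],Rt[:,1],-Rt[:,2]])
    return (Rc@(np.array(P,float)-[0,0,136]).T).T+st['eef_pos']
BSEG=[[[-50,0,109],[-50,0,10],[-42,0,0],[42,0,0],[50,0,10],[50,0,109]],rect(55,18.5,114),rect(27,5,150)]
E
python3 - <<'E'
from h import *
import pickle
st=pickle.load(open("i.pkl","rb"))
for cam,crop,s in (("side",(170,110,380,280),3.6),("top",(420,180,520,300),5),("wrist",(200,90,440,340),2.4)):
    im=cv2.imread(f"pics/i_{cam}.png")[:,:,::-1]
    segs=[heldP(x,st) for x in BSEG]+[slotP([599.7,-193.7,165],.058,x) for x in SEG]
    lines(im,cam,segs,st,crop,s,"i_ov_"+cam,[(0,0,255)]*3+[(255,0,255)]*9)
E
```

```text
(no output)
```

View pics/i_ov_side.png

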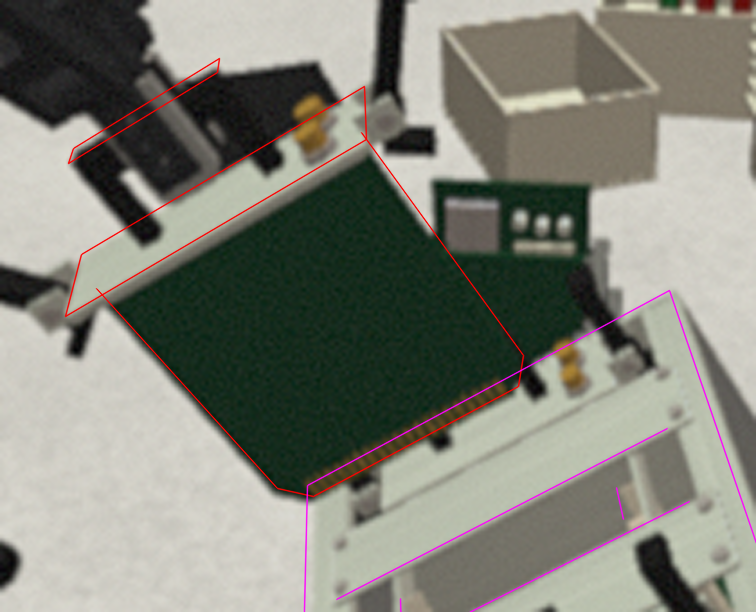

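View pics/i_ov_top.png

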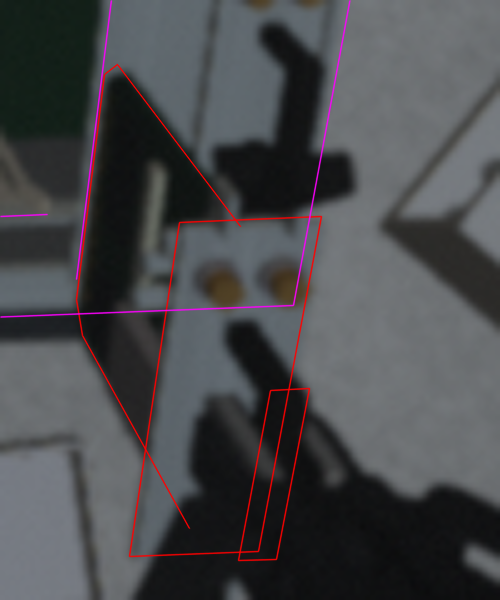

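View pics/i_ov_wrist.png

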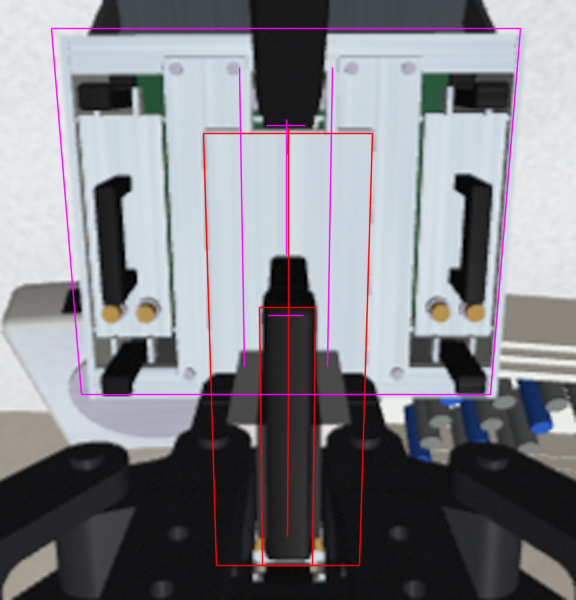

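>>> move_arm --series '[{"twist": [0,0,0],"delta_pos": [0,0,0.01],"gripper": 0},{"twist": [0,0,0],"delta_pos": [0,0,0.015],"gripper": 0},{"twist": [0,0,0],"delta_pos": [0,0,0.015],"gripper": 0},{"twist": [0,0,0],"delta_pos": [0,0,0.012],"gripper": 0},{"twist": [0,0,0],"delta_pos": [0,0,0.008],"gripper": 0},{"twist": [0,0,0],"delta_pos": [0,0,0],"gripper": 0},{"twist": [0,0,0],"delta_pos": [0,0,0],"gripper": 0}]'

```text
t: 13.8
eef_pos: [529.7, -197.4, 287.6]
ee_rot: [-0.028, 0.965, 0.007, 0.259]
wrist_force: [-0.6, 0.0, -2.0]
grip_width: 0.086
```

```bash
cat >> h.py <<'E'
RS=slotR(.058); S0=np.array([599.7,-193.7,165])
def slotstat(st=None):
    s=st or robot.state(); Rt=R.from_quat(s['ee_rot']).as_matrix(); Rc=np.column_stack([-Rt[:,0],Rt[:,1],-Rt[:,2]])
    seat=s['eef_pos']-26*Rc[:,2]
    print('t',round(s['t'],2),'seat in slot',RS.T@(seat-S0),'rot err',R.from_matrix(RS.T@Rc).as_rotvec(),'F slot',RS.T@s['wrist_force'],'M slot',RS.T@s['wrist_torque'],'g',round(s['grip_width'],3))
E
python3 - <<'E'
from h import *
import pickle
st=robot.state(); slotstat(st); pickle.dump(st,open("j.pkl","wb"))
for cam,crop,s in (("side",(210,130,400,310),4),("top",(390,150,500,290),4.2),("wrist",(200,60,440,300),2.4)):
    _,im=snap(cam,"j_"+cam)
    segs=[heldP(x,st) for x in BSEG[:2]]+[slotP(S0,.058,x) for x in SEG]
    lines(im,cam,segs,st,crop,s,"j_ov_"+cam,[(0,0,255)]*2+[(255,0,255)]*9)
E
```

```text
t 13.8 seat in slot [  0.6594   0.41   115.2426] rot err [ 0.     -0.0002  0.0007] F slot [-1.5306  0.0351 -1.4781] M slot [ 0.043   0.7418 -0.0063] g 0.086
```

View pics/j_ov_side.png

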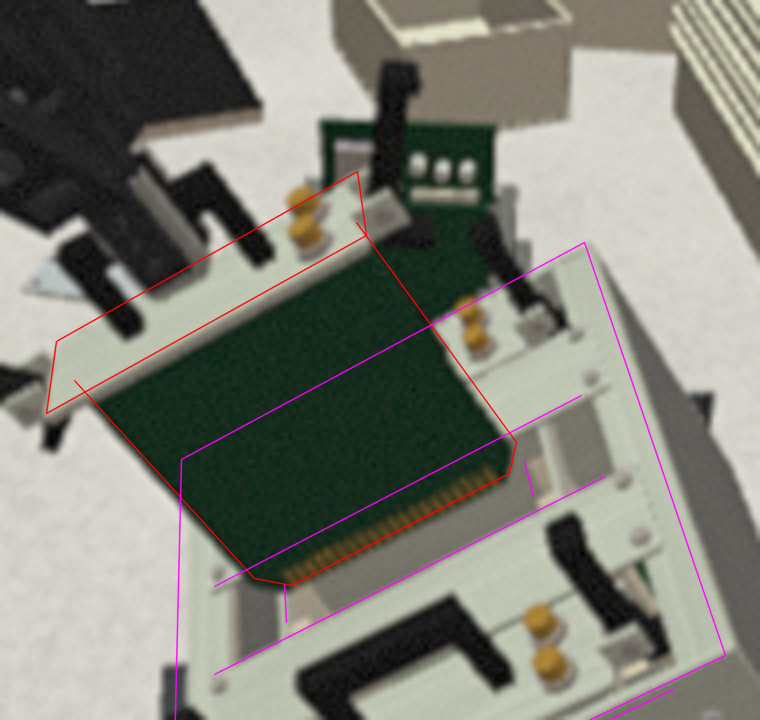

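View pics/j_ov_top.png

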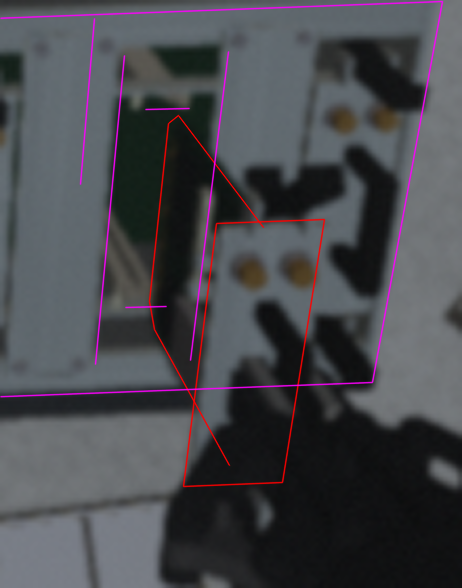

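View pics/j_ov_wrist.png

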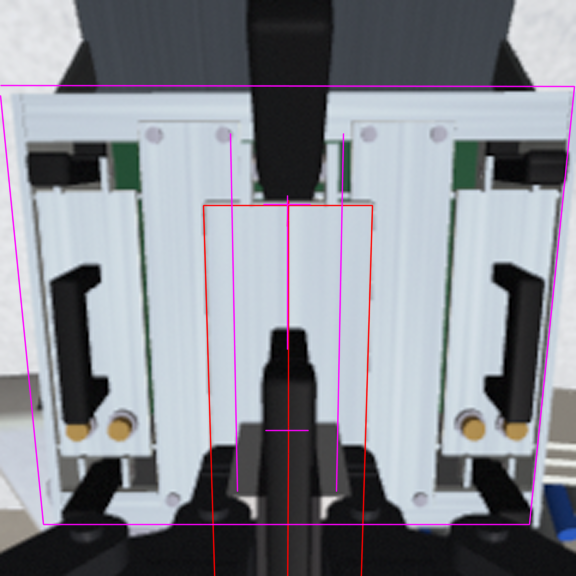

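Run:
```python
from h import *
im=cv2.imread("pics/a_top.png")[:,:,::-1]
lines(im,"top",[],None,(355,145,505,255),5.3,"k_top")
im=cv2.imread("pics/a_side.png")[:,:,::-1]
lines(im,"side",[],None,(245,185,405,345),3.7,"k_side")
```

```text
(no output)
```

View pics/k_top.png

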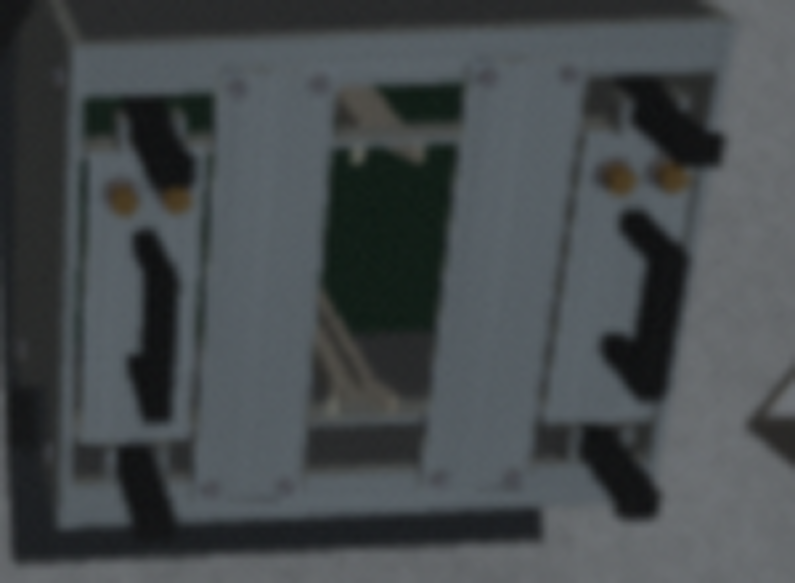

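View pics/k_side.png

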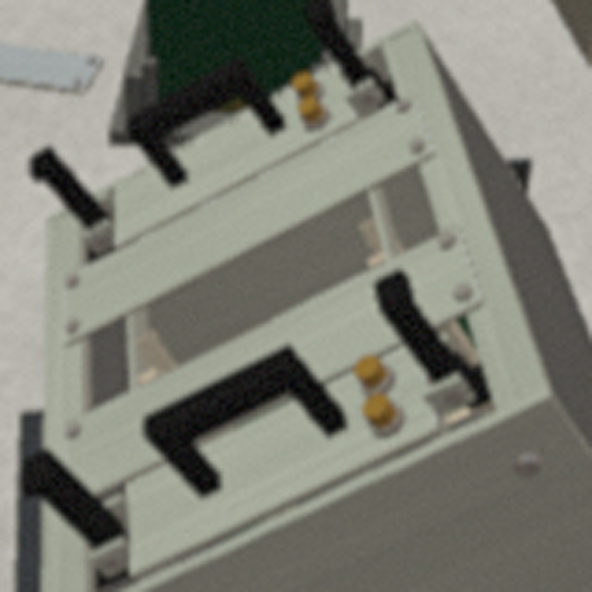

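Run:
```python
from h import *
from scipy.optimize import least_squares
P=[[0,21,4],[-70,21,4],[70,21,4],[0,-21,0],[-70,-21,0],[70,-21,0],[44,0,0],[-44,0,0],[-90,106,1.5],[90,106,1.5],[90,-106,1.5]]
# line points measured as column at predicted row
U=np.array([(321,279),(306,460),(336,98),(445.5,278),(426,460),(465,98),(386,157),(361,402),(57,528),(78,41),(725,15)],float)
s,c0=5.3,np.array([355,145])
m=np.array([[1,0]]*6+[[1,1]]*5)
def pr(v): return (proj(slotP([v[0],v[1],165],v[2],P),"top")-c0+.5)*s
def f(v):
    q=pr(v); d=q-U
    for k,(a,b) in enumerate([((337,88),(305,470))]*3+[((466,85),(425,470))]*3):
        d[k,0]=q[k,0]-(a[0]+(q[k,1]-a[1])/(b[1]-a[1])*(b[0]-a[0]))
    return (d*m).ravel()
print(f([599.7,-193.7,.058]).reshape(-1,2).round(1).tolist())
for sub in (slice(0,16),slice(0,22),slice(16,22)):
    r=least_squares(lambda v:f(v)[sub],[600,-192,.05]); print(r.x,r.fun.reshape(-1,2).round(1).tolist())
```

```text
[[3.7, 0.0], [1.7, 0.0], [5.8, 0.0], [-0.1, 0.0], [-3.2, 0.0], [3.3, -0.0], [9.1, 15.0], [8.6, 3.7], [4.0, 3.9], [-1.1, 11.6], [18.8, 12.9]]
[ 602.6606 -192.7044    0.0682] [[0.2, 0.0], [0.1, 0.0], [0.2, -0.0], [-4.1, 0.0], [-5.3, -0.0], [-2.8, -0.0], [4.9, 6.0], [6.9, -4.9]]
[ 602.9458 -192.4077    0.0677] [[-0.8, 0.0], [-0.9, 0.0], [-0.7, -0.0], [-5.1, 0.0], [-6.3, -0.0], [-3.8, -0.0], [4.0, 5.1], [6.0, -5.8], [2.8, -2.6], [-7.3, 4.6], [12.0, -0.4]]
[ 603.1363 -191.5614    0.0665] [[0.1, -3.5], [-9.7, 3.6], [9.7, -0.6]]
```

```bash
sed -i 's/S0=np.array(\[599.7,-193.7,165\])/S0=np.array([602.6,-191,165])/' h.py; python3 -c "
from h import *
slotstat()"
```

```text
t 13.95 seat in slot [ -1.7473  -2.4974 117.2682] rot err [-0.0008 -0.001   0.0005] F slot [-1.0919  0.5016 -1.8286] M slot [0.0676 0.7187 0.0101] g 0.089
```

>>> move_arm --series '[{"twist": [0,0,0],"delta_pos": [-0.002,0.002,0],"gripper": 0},{"twist": [0,0,0],"delta_pos": [0,0,0.006],"gripper": 0},{"twist": [0,0,0],"delta_pos": [0,0,0.007],"gripper": 0},{"twist": [0,0,0],"delta_pos": [0,0,0.005],"gripper": 0},{"twist": [0,0,0],"delta_pos": [0,0,0],"gripper": 0},{"twist": [0,0,0],"delta_pos": [0,0,0],"gripper": 0}]'

```text
t: 14.55
eef_pos: [540.3, -194.9, 272.5]
ee_rot: [-0.028, 0.966, 0.008, 0.259]
wrist_force: [0.6, -0.1, -2.4]
grip_width: 0.091
```

Run:
```python
from h import *
import pickle
st=robot.state(); slotstat(st); pickle.dump(st,open("l.pkl","wb"))
for cam,crop,s in (("side",(220,150,410,310),4),("top",(390,150,500,290),4.2),("wrist",(200,60,440,300),2.4)):
    _,im=snap(cam,"l_"+cam)
    segs=[heldP(x,st) for x in BSEG[:2]]+[slotP(S0,.058,x) for x in SEG]
    lines(im,cam,segs if cam!="side" else segs[:2],st,crop,s,"l_ov_"+cam,[(0,0,255)]*2+[(255,0,255)]*9)
```

```text
t 14.55 seat in slot [-0.2656 -0.2743 98.3323] rot err [0.0002 0.0002 0.0002] F slot [-0.699  -0.134  -2.3603] M slot [0.0381 0.5128 0.0287] g 0.091
```

View pics/l_ov_side.png

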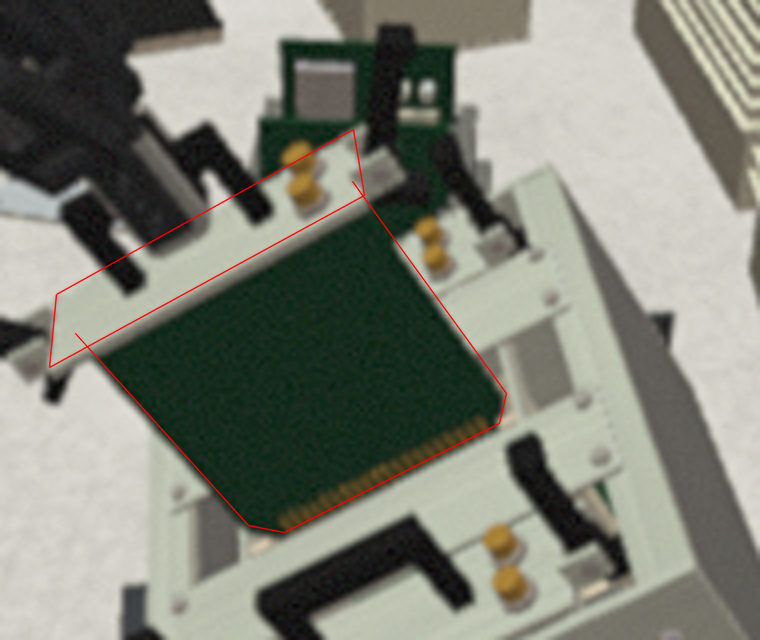

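View pics/l_ov_wrist.png

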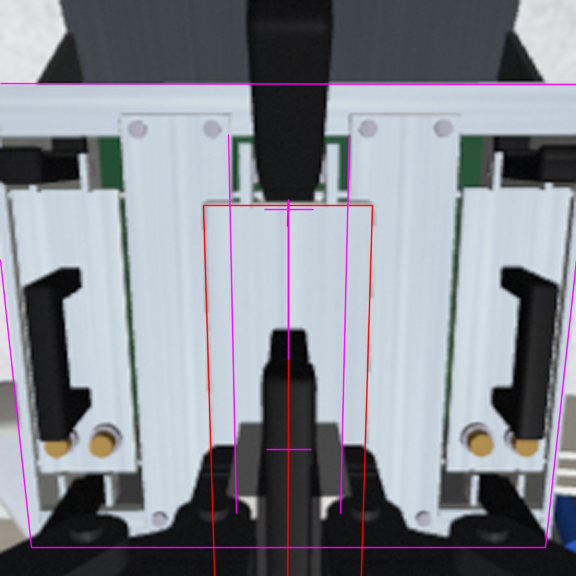

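>>> move_arm --series '[{"twist": [0,0,0],"delta_pos": [0,0,0.004],"gripper": 0},{"twist": [0,0,0],"delta_pos": [0,0,0.004],"gripper": 0},{"twist": [0,0,0],"delta_pos": [0,0,0.004],"gripper": 0},{"twist": [0,0,0],"delta_pos": [0,0,0],"gripper": 0}]'

```text
t: 15.1
eef_pos: [546.3, -194.5, 261.8]
ee_rot: [-0.028, 0.966, 0.008, 0.258]
wrist_force: [1.4, 1.3, -1.5]
grip_width: 0.093
```

```bash
python3 -c "
from h import *
slotstat()"
```

```text
t 15.1 seat in slot [-0.4132 -0.175  86.022 ] rot err [0.0005 0.0004 0.0001] F slot [ 0.5052  1.1809 -2.0376] M slot [0.0081 0.3859 0.0052] g 0.093
```

>>> move_arm --series '[{"twist": [0,0,0],"delta_pos": [0,0,0.005],"gripper": 0},{"twist": [0,0,0],"delta_pos": [0,0,0.005],"gripper": 0},{"twist": [0,0,0],"delta_pos": [0,0,0.005],"gripper": 0},{"twist": [0,0,0],"delta_pos": [0,0,0],"gripper": 0}]'

```text
t: 15.5
eef_pos: [553.9, -194.1, 248.7]
ee_rot: [-0.028, 0.966, 0.008, 0.258]
wrist_force: [0.8, 0.3, -1.7]
grip_width: 0.091
```

```bash
python3 -c "
from h import *
slotstat()"
```

```text
t 15.5 seat in slot [-0.4065 -0.2428 70.8904] rot err [0.0004 0.0005 0.0001] F slot [-0.1357  0.2687 -1.8311] M slot [0.0266 0.3436 0.0134] g 0.091
```

>>> move_arm --series '[{"twist": [0,0,0],"delta_pos": [0,0,0.006],"gripper": 0},{"twist": [0,0,0],"delta_pos": [0,0,0.008],"gripper": 0},{"twist": [0,0,0],"delta_pos": [0,0,0.008],"gripper": 0},{"twist": [0,0,0],"delta_pos": [0,0,0.006],"gripper": 0},{"twist": [0,0,0],"delta_pos": [0,0,0],"gripper": 0}]'

```text
t: 16.0
eef_pos: [568.0, -193.2, 224.3]
ee_rot: [-0.028, 0.966, 0.008, 0.258]
wrist_force: [1.9, -0.4, -2.1]
grip_width: 0.087
```

```bash
python3 -c "
from h import *
slotstat()"
```

```text
t 16.0 seat in slot [-0.4106 -0.2041 42.6847] rot err [0.0006 0.0006 0.0001] F slot [ 0.5924 -0.5222 -2.7977] M slot [ 0.0482  0.2629 -0.0373] g 0.087
```

>>> move_arm --series '[{"twist": [0,0,0],"delta_pos": [0,0,0.006],"gripper": 0},{"twist": [0,0,0],"delta_pos": [0,0,0.008],"gripper": 0},{"twist": [0,0,0],"delta_pos": [0,0,0.006],"gripper": 0},{"twist": [0,0,0],"delta_pos": [0,0,0.006],"gripper": 0},{"twist": [0,0,0],"delta_pos": [0,0,0.004],"gripper": 0},{"twist": [0,0,0],"delta_pos": [0,0,0],"gripper": 0}]'

```text
t: 16.6
eef_pos: [582.9, -192.5, 198.7]
ee_rot: [-0.028, 0.966, 0.008, 0.259]
wrist_force: [1.2, 0.5, -2.3]
grip_width: 0.091
```

```bash
python3 -c "
from h import *
slotstat()"
```

```text
t 16.6 seat in slot [-0.2439 -0.3071 13.098 ] rot err [0.0003 0.0002 0.0002] F slot [-0.0967  0.4814 -2.5558] M slot [ 0.0755  0.2361 -0.0032] g 0.091
```

>>> move_arm --series '[{"twist": [0,0,0],"delta_pos": [0,0,0.002],"gripper": 0},{"twist": [0,0,0],"delta_pos": [0,0,0.002],"gripper": 0},{"twist": [0,0,0],"delta_pos": [0,0,0.002],"gripper": 0},{"twist": [0,0,0],"delta_pos": [0,0,0],"gripper": 0}]'

```text
t: 17.0
eef_pos: [585.8, -192.3, 194.0]
ee_rot: [-0.028, 0.965, 0.007, 0.259]
wrist_force: [1.9, 0.6, -2.2]
grip_width: 0.09
```

```bash
python3 -c "
from h import *
slotstat()"
```

```text
t 17.0 seat in slot [-0.1415 -0.3624  7.5211] rot err [-0.0001 -0.0001  0.0002] F slot [ 0.5239  0.5054 -2.895 ] M slot [0.2067 0.3567 0.0683] g 0.09
```

>>> move_arm --series '[{"twist": [0,0,0],"delta_pos": [0,0,0.001],"gripper": 0},{"twist": [0,0,0],"delta_pos": [0,0,0.001],"gripper": 0},{"twist": [0,0,0],"delta_pos": [0,0,0],"gripper": 0}]'

```text
t: 17.3
eef_pos: [586.7, -192.3, 192.3]
ee_rot: [-0.028, 0.965, 0.007, 0.259]
wrist_force: [1.6, 0.6, -2.1]
grip_width: 0.092
```

```bash
python3 -c "
from h import *
slotstat()"
```

```text
t 17.3 seat in slot [-0.1036 -0.3854  5.6416] rot err [-0.0002 -0.0002  0.0002] F slot [ 0.4213  0.4778 -2.6118] M slot [0.2056 0.3382 0.0422] g 0.092
```

>>> move_arm --series '[{"twist": [0,0,0],"delta_pos": [0,0,0.001],"gripper": 0},{"twist": [0,0,0],"delta_pos": [0,0,0.001],"gripper": 0},{"twist": [0,0,0],"delta_pos": [0,0,0],"gripper": 0}]'

```text
t: 17.6
eef_pos: [587.7, -192.3, 190.8]
ee_rot: [-0.028, 0.965, 0.007, 0.259]
wrist_force: [-0.3, 0.9, 0.7]
grip_width: 0.093
```

```bash
python3 -c "
from h import *
slotstat()"
```

```text
t 17.6 seat in slot [-0.0736 -0.4325  3.7958] rot err [-0.0004 -0.0002  0.0003] F slot [0.1215 0.9154 0.6813] M slot [0.2113 0.4619 0.0789] g 0.093
```

>>> move_arm --series '[{"twist": [0,0,0],"delta_pos": [0,0,0.0005],"gripper": 0},{"twist": [0,0,0],"delta_pos": [0,0,0],"gripper": 0},{"twist": [0,0,0],"delta_pos": [0,0,0],"gripper": 0},{"twist": [0,0,0],"delta_pos": [0,0,0],"gripper": 0}]'

```text
t: 18.0
eef_pos: [588.0, -192.3, 190.7]
ee_rot: [-0.028, 0.965, 0.007, 0.259]
wrist_force: [-4.5, 1.8, 5.7]
grip_width: 0.092
```

Run:
```python
from h import *
slotstat()
for cam,crop,s in (("side",(230,170,430,330),4),("top",(350,120,510,260),5)):
    _,im=snap(cam,"m_"+cam); lines(im,cam,[],None,crop,s,"m_z"+cam)
```

```text
t 18.0 seat in slot [ 0.1652 -0.5012  3.6274] rot err [-0.0006 -0.0008  0.0004] F slot [-0.9217  2.0349  7.1224] M slot [ 0.4322  0.6914 -0.0334] g 0.092
```

View pics/m_zside.png

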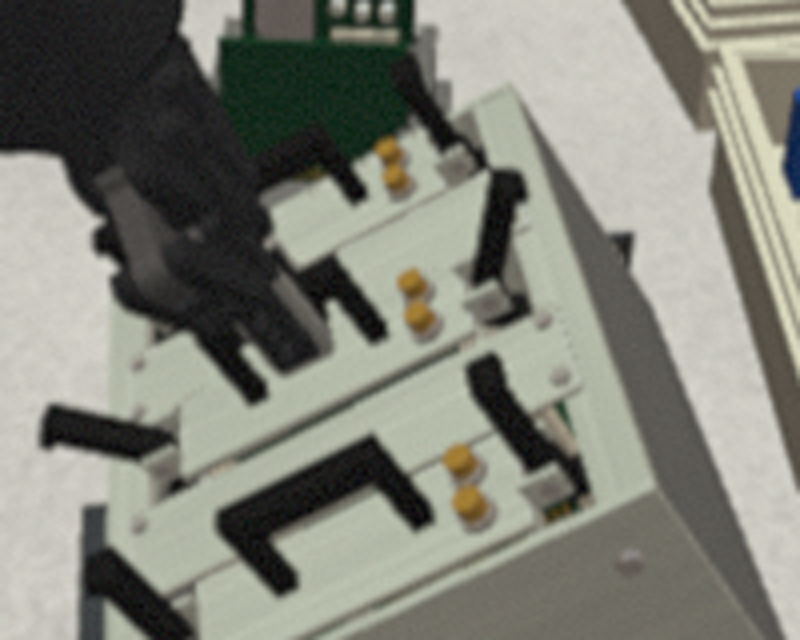

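View pics/m_ztop.png

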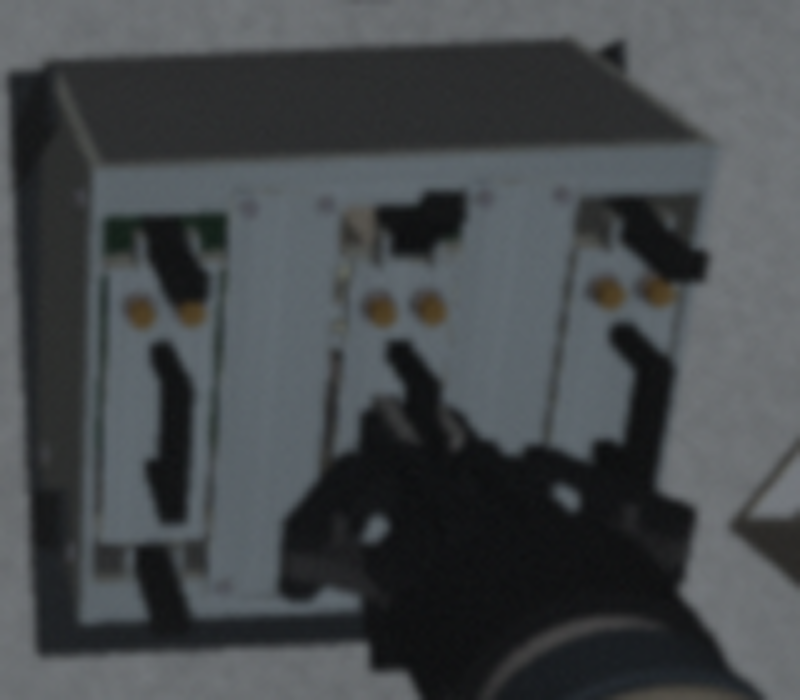

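>>> move_arm --series '[{"twist": [0,0,0],"delta_pos": [0,0,0],"gripper": 0.4},{"twist": [0,0,0],"delta_pos": [0,0,0],"gripper": 0.4},{"twist": [0,0,0],"delta_pos": [0,0,0],"gripper": 0.4},{"twist": [0,0,0],"delta_pos": [0,0,0],"gripper": 0.4},{"twist": [0,0,0],"delta_pos": [0,0,-0.01],"gripper": 0.4},{"twist": [0,0,0],"delta_pos": [0,0,-0.025],"gripper": 0.4},{"twist": [0,0,0],"delta_pos": [0,0,-0.03],"gripper": 0.4},{"twist": [0,0,0],"delta_pos": [0,0,0],"gripper": 0},{"twist": [0,0,0],"delta_pos": [0,0,0],"gripper": 0},{"twist": [0,0,0],"delta_pos": [0,0,0],"gripper": 0}]' --grip_force 40

```text
t: 19.1
eef_pos: [555.3, -194.0, 246.0]
ee_rot: [-0.028, 0.966, 0.008, 0.259]
wrist_force: [0.4, 0.4, -0.4]
grip_width: -0.003
```

Run:
```python
from h import *
slotstat()
for cam,crop,s in (("side",(230,170,430,330),4),("wrist",(160,40,480,300),2.4)):
    _,im=snap(cam,"n_"+cam); lines(im,cam,[],None,crop,s,"n_z"+cam)
```

```text
t 19.1 seat in slot [-0.5344 -0.2338 67.857 ] rot err [ 0.0002  0.0004 -0.0001] F slot [ 0.1756  0.3311 -0.5056] M slot [-0.0183  0.5254  0.0144] g -0.003
```

View pics/n_zside.png

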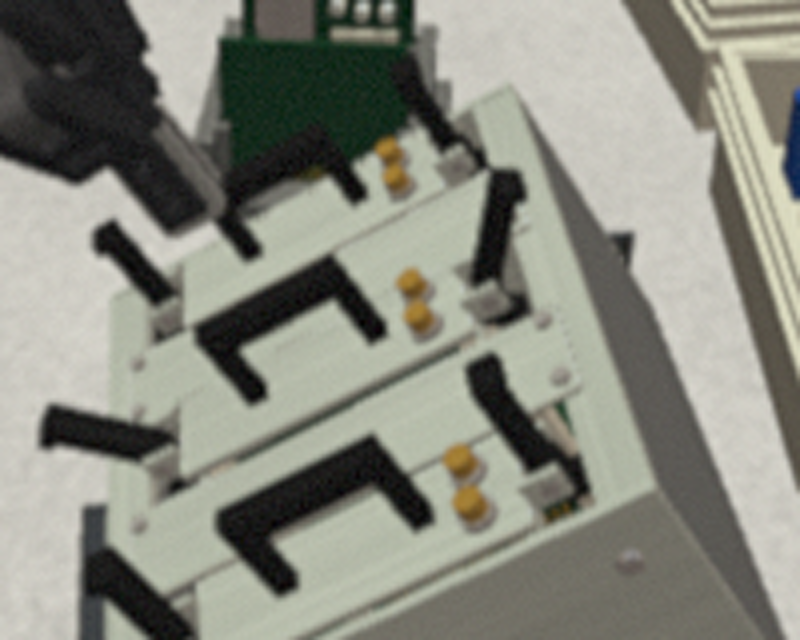

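View pics/n_zwrist.png

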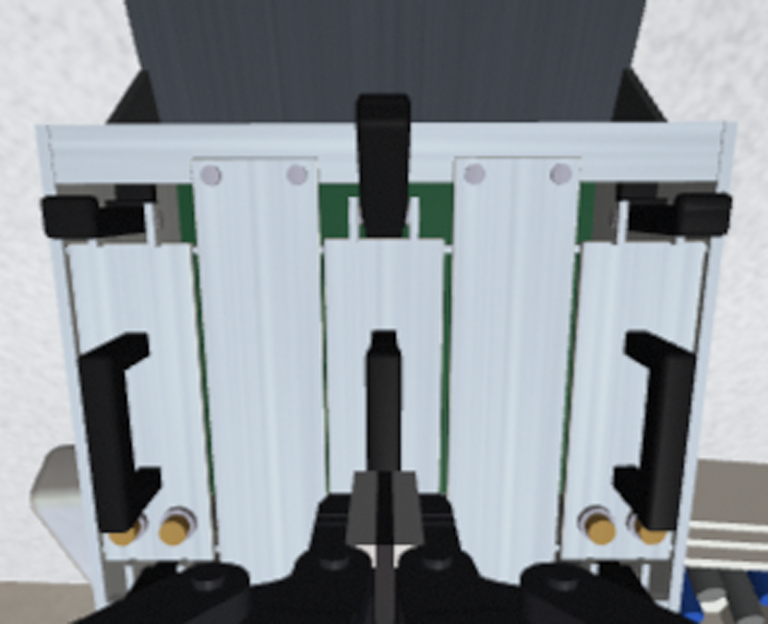

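>>> move_arm --series '[{"twist": [0,0,0],"delta_pos": [-0.015,0,0],"gripper": 0},{"twist": [0,0,0],"delta_pos": [-0.025,0,0],"gripper": 0},{"twist": [0,0,0],"delta_pos": [-0.03,0,0],"gripper": 0},{"twist": [0,0,0],"delta_pos": [-0.025,0,0],"gripper": 0},{"twist": [0,0,0],"delta_pos": [-0.02,0,0],"gripper": 0},{"twist": [0,0,0],"delta_pos": [0,0,0.015],"gripper": 0},{"twist": [0,0,0],"delta_pos": [0,0,0.02],"gripper": 0},{"twist": [0,0,0],"delta_pos": [0,0,0.015],"gripper": 0},{"twist": [0,0,0],"delta_pos": [0,0,0],"gripper": 0},{"twist": [0,0,0],"delta_pos": [0,0,0],"gripper": 0}]'

```text
t: 20.2
eef_pos: [679.8, -186.8, 260.3]
ee_rot: [-0.028, 0.966, 0.008, 0.258]
wrist_force: [-0.5, -0.1, 0.4]
grip_width: -0.004
```

```bash
cat >> h.py <<'E'
def tcps(st=None):
    s=st or robot.state()
    print('t',round(s['t'],2),'TCP in slot',RS.T@(s['eef_pos']-S0),'F slot',RS.T@s['wrist_force'],'q',s['qpos'])
E
python3 - <<'E'
from h import *
tcps()
for cam,crop,s in (("side",(230,130,430,290),4),):
    _,im=snap(cam,"o_"+cam); lines(im,cam,[],None,crop,s,"o_z"+cam)
E
```

```text
t 20.2 TCP in slot [114.6014  -0.2368  43.8589] F slot [-0.2563 -0.0576  0.634 ] q [-0.4942  0.2319 -0.0927  0.7903  0.2654 -0.4905]
```

View pics/o_zside.png

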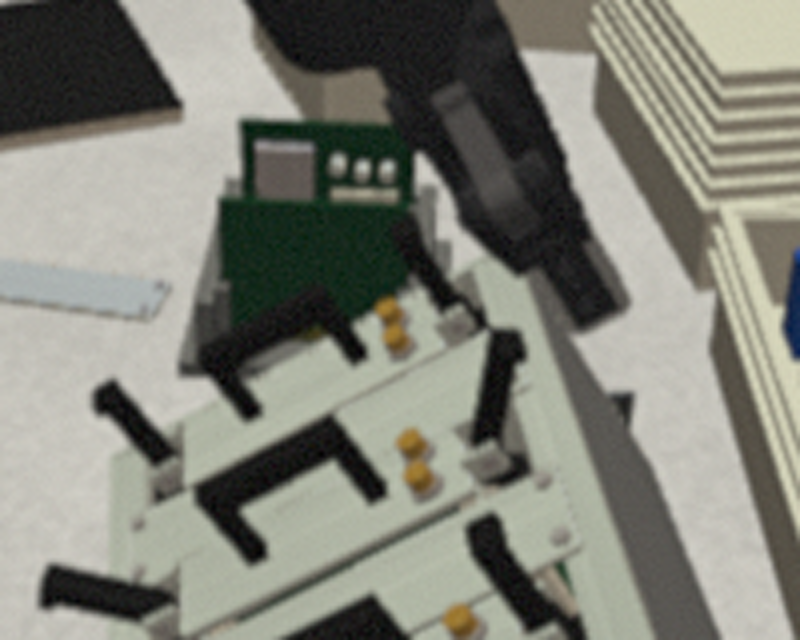

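>>> move_arm --series '[{"twist": [0,0,0],"delta_pos": [0.005,0,0.003],"gripper": 0},{"twist": [0,0,0],"delta_pos": [0.005,0,0],"gripper": 0},{"twist": [0,0,0],"delta_pos": [0.003,0,0],"gripper": 0},{"twist": [0,0,0],"delta_pos": [0.003,0,0],"gripper": 0},{"twist": [0,0,0],"delta_pos": [0.002,0,0],"gripper": 0},{"twist": [0,0,0],"delta_pos": [0.002,0,0],"gripper": 0},{"twist": [0,0,0],"delta_pos": [0,0,0],"gripper": 0}]'

```text
t: 20.95
eef_pos: [663.8, -187.8, 248.1]
ee_rot: [-0.028, 0.966, 0.007, 0.259]
wrist_force: [0.7, -0.1, 0.5]
grip_width: -0.0
```

Run:
```python
from h import *
tcps()
for cam,crop,s in (("side",(230,130,430,290),4),):
    _,im=snap(cam,"p_"+cam); lines(im,cam,[],None,crop,s,"p_z"+cam)
```

```text
t 20.95 TCP in slot [94.6389 -0.3599 41.2947] F slot [ 0.8889 -0.1726  0.0716] q [-0.5094  0.213  -0.1495  0.755   0.2719 -0.5044]
```

View pics/p_zside.png

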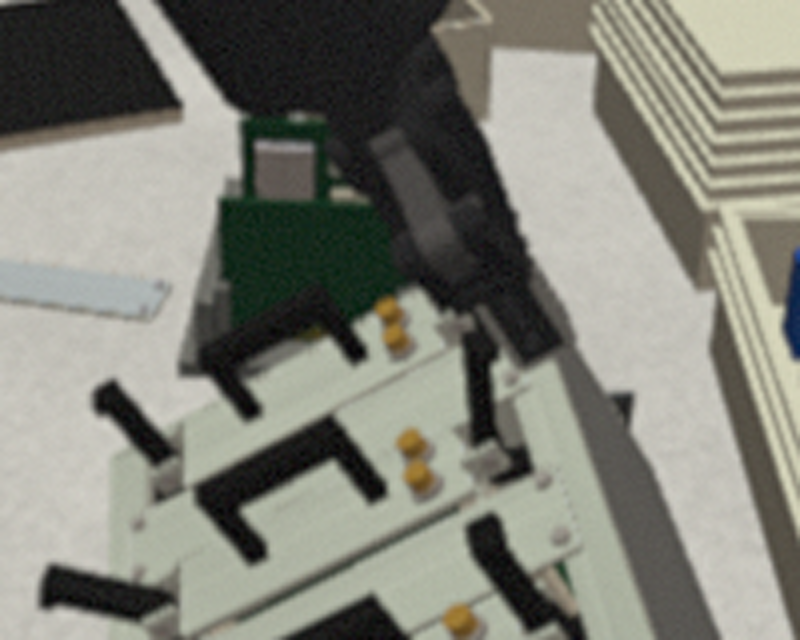

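>>> move_arm --series '[{"twist": [0,0,0],"delta_pos": [0.002,0,0],"gripper": 0},{"twist": [0,0,0],"delta_pos": [0.002,0,0],"gripper": 0},{"twist": [0,0,0],"delta_pos": [0.002,0,0],"gripper": 0},{"twist": [0,0,0],"delta_pos": [0,0,0],"gripper": 0}]'

```text
t: 21.4
eef_pos: [658.6, -188.1, 244.9]
ee_rot: [-0.028, 0.966, 0.007, 0.259]
wrist_force: [0.8, 0.1, -0.5]
grip_width: 0.0
```

Run:
```python
from h import *
tcps()
```

```text
t 21.4 TCP in slot [88.5425 -0.3411 41.1714] F slot [ 0.3896  0.065  -0.8381] q [-0.5145  0.2069 -0.1656  0.7466  0.2741 -0.5092]
```

>>> move_arm --series '[{"twist": [0,0,0],"delta_pos": [-0.006,0,0],"gripper": 0},{"twist": [0,0,0],"delta_pos": [0,0,-0.02],"gripper": 0},{"twist": [0,0,0],"delta_pos": [0,0,-0.025],"gripper": 0},{"twist": [0,0,0],"delta_pos": [0.01,0,-0.01],"gripper": 0},{"twist": [0,0,0],"delta_pos": [0.025,0,0],"gripper": 0},{"twist": [0,0,0],"delta_pos": [0.035,0,0],"gripper": 0},{"twist": [0,0,0],"delta_pos": [0.035,0,0],"gripper": 0},{"twist": [0,0,0],"delta_pos": [0.035,0,0],"gripper": 0},{"twist": [0,0,0],"delta_pos": [0.035,0,0],"gripper": 0},{"twist": [0,0,0],"delta_pos": [0.023,0,0],"gripper": 0},{"twist": [0,0,0],"delta_pos": [0.012,0,0],"gripper": 0},{"twist": [0,0,0],"delta_pos": [0,0,0],"gripper": 0},{"twist": [0,0,0],"delta_pos": [0,0,0.015],"gripper": 0},{"twist": [0,0,0],"delta_pos": [0,0,0.02],"gripper": 0},{"twist": [0,0,0],"delta_pos": [0,0,0.015],"gripper": 0},{"twist": [0,0,0],"delta_pos": [0,0,0.005],"gripper": 0},{"twist": [0,0,0],"delta_pos": [0,0,0],"gripper": 0}]'

```text
t: 23.1
eef_pos: [483.3, -198.2, 143.0]
ee_rot: [-0.028, 0.966, 0.008, 0.259]
wrist_force: [-0.1, 0.2, -1.2]
grip_width: -0.003
```

Run:
```python
from h import *
tcps()
for cam,crop,s in (("side",(200,140,400,300),4),):
    _,im=snap(cam,"q_"+cam); lines(im,cam,[],None,crop,s,"q_z"+cam)
```

```text
t 23.1 TCP in slot [-114.5601   -0.3082   40.698 ] F slot [-0.6437  0.198  -0.961 ] q [-0.7549  0.0426 -0.6398  0.5112  0.372  -0.742 ]
```

View pics/q_zside.png

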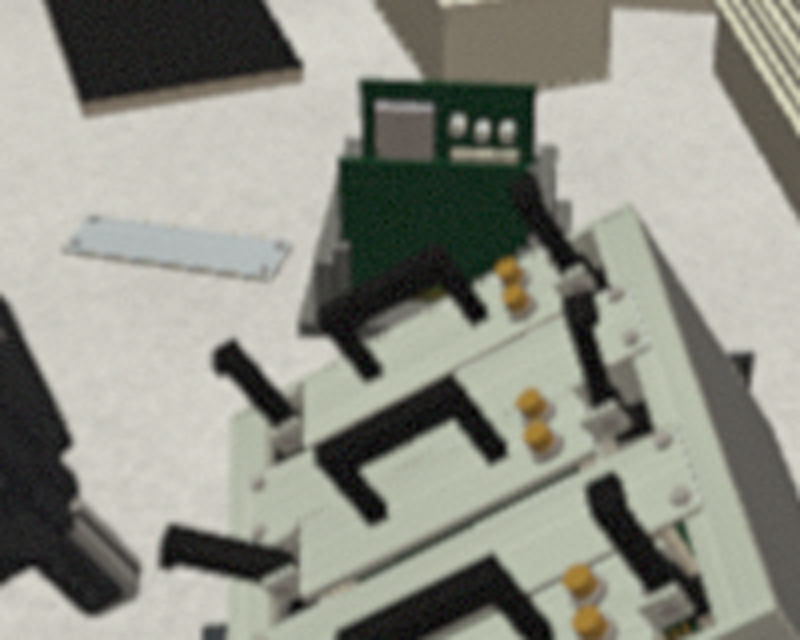

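Now I'll push the lower lever in: TCP from -114.5 to about -88 first, watching the force.

>>> move_arm --series '[{"twist": [0,0,0],"delta_pos": [-0.005,0,0],"gripper": 0},{"twist": [0,0,0],"delta_pos": [-0.005,0,0],"gripper": 0},{"twist": [0,0,0],"delta_pos": [-0.004,0,0],"gripper": 0},{"twist": [0,0,0],"delta_pos": [-0.003,0,0],"gripper": 0},{"twist": [0,0,0],"delta_pos": [-0.003,0,0],"gripper": 0},{"twist": [0,0,0],"delta_pos": [-0.003,0,0],"gripper": 0},{"twist": [0,0,0],"delta_pos": [-0.003,0,0],"gripper": 0},{"twist": [0,0,0],"delta_pos": [0,0,0],"gripper": 0}]'

```text
t: 23.95
eef_pos: [505.3, -197.1, 156.3]
ee_rot: [-0.028, 0.965, 0.007, 0.259]
wrist_force: [-1.1, 0.4, -0.3]
grip_width: 0.003
```

Run:
```python
from h import *
tcps()
```

```text
t 23.95 TCP in slot [-88.7526  -0.4087  41.1896] F slot [-1.0732  0.4804  0.2956] q [-0.7155  0.057  -0.5859  0.5357  0.357  -0.7022]
```

>>> move_arm --series '[{"twist": [0,0,0],"delta_pos": [-0.002,0,0],"gripper": 0},{"twist": [0,0,0],"delta_pos": [-0.002,0,0],"gripper": 0},{"twist": [0,0,0],"delta_pos": [-0.002,0,0],"gripper": 0},{"twist": [0,0,0],"delta_pos": [0,0,0],"gripper": 0},{"twist": [0,0,0],"delta_pos": [0,0,0],"gripper": 0}]'

```text
t: 24.45
eef_pos: [510.1, -196.6, 158.8]
ee_rot: [-0.028, 0.966, 0.008, 0.259]
wrist_force: [-0.6, -0.4, -2.5]
grip_width: -0.001
```

Run:
```python
from h import *
tcps()
for cam,crop,s in (("side",(200,140,400,300),4),):
    _,im=snap(cam,"r_"+cam); lines(im,cam,[],None,crop,s,"r_z"+cam)
```

```text
t 24.45 TCP in slot [-83.3698  -0.179   40.9732] F slot [-1.8457 -0.3401 -1.8564] q [-0.707   0.061  -0.5741  0.5415  0.3537 -0.6938]
```

View pics/r_zside.png

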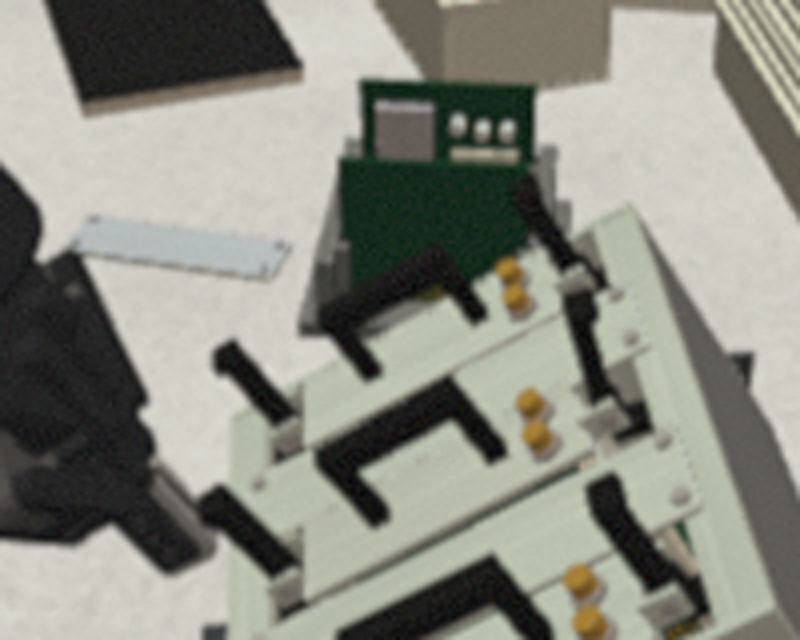

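>>> move_arm --series '[{"twist": [0,0,0],"delta_pos": [-0.0015,0,0],"gripper": 0},{"twist": [0,0,0],"delta_pos": [-0.0015,0,0],"gripper": 0},{"twist": [0,0,0],"delta_pos": [-0.001,0,0],"gripper": 0},{"twist": [0,0,0],"delta_pos": [0,0,0],"gripper": 0},{"twist": [0,0,0],"delta_pos": [0,0,0],"gripper": 0}]'

```text
t: 25.0
eef_pos: [513.8, -196.5, 161.2]
ee_rot: [-0.028, 0.965, 0.007, 0.259]
wrist_force: [-2.1, 0.6, -2.6]
grip_width: 0.0
```

Run:
```python
from h import *
tcps()
```

```text
t 25.0 TCP in slot [-78.9716  -0.389   41.1891] F slot [-3.0428  0.7351 -1.232 ] q [-0.7012  0.0634 -0.565   0.5453  0.3515 -0.6881]
```

>>> move_arm --series '[{"twist": [0,0,0],"delta_pos": [-0.001,0,0],"gripper": 0},{"twist": [0,0,0],"delta_pos": [-0.001,0,0],"gripper": 0},{"twist": [0,0,0],"delta_pos": [0,0,0],"gripper": 0}]'

```text
t: 25.3
eef_pos: [514.3, -196.4, 161.3]
ee_rot: [-0.028, 0.966, 0.007, 0.257]
wrist_force: [-9.7, -0.9, -2.5]
grip_width: -0.001
```

Run:
```python
from h import *
tcps()
for cam,crop,s in (("side",(200,140,400,300),4),):
    _,im=snap(cam,"s_"+cam); lines(im,cam,[],None,crop,s,"s_z"+cam)
```

```text
t 25.3 TCP in slot [-78.4791  -0.235   41.031 ] F slot [-9.7113 -0.3086  2.6662] q [-0.6988  0.0647 -0.5618  0.5488  0.3485 -0.6852]
```

View pics/s_zside.png

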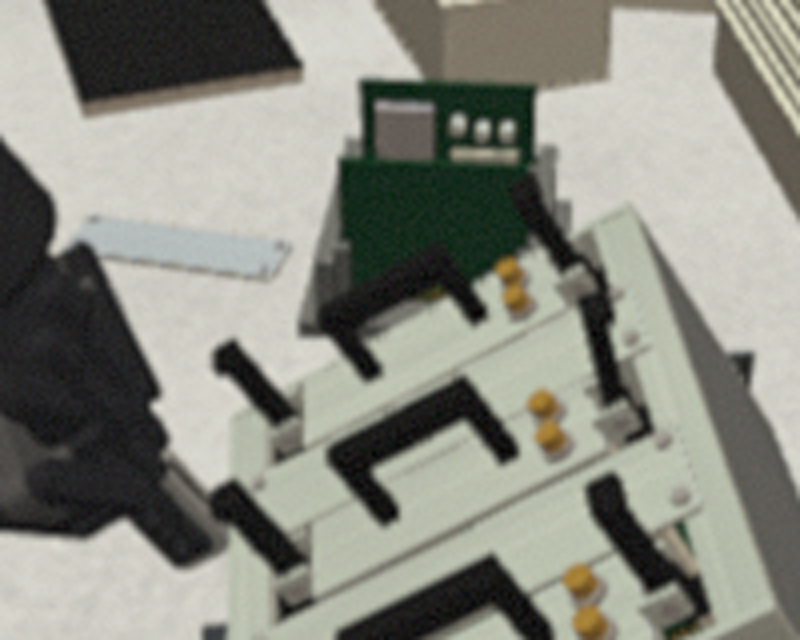

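Run:
```python
from h import *
p=lambda P:proj(slotP(S0,.058,[P]),"side")[0]*4
b=p([-27,0,44.5]); print(b, 'drop4.5',p([-27,0,40])-b,'x+3',p([-24,0,44.5])-b)
_,im=snap("wrist","s_wrist");
```

```text
[1109.8213 1005.3397] drop4.5 [7.5709 8.8045] x+3 [ 7.8468 -4.1414]
```

View pics/s_wrist.png

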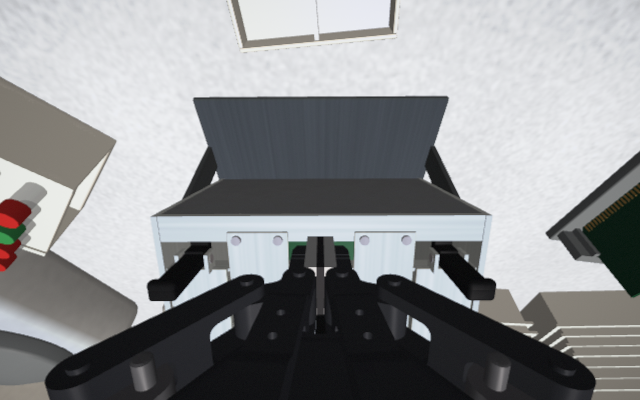

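>>> move_arm --series '[{"twist": [0,0,0],"delta_pos": [0.004,0,0],"gripper": 0},{"twist": [0,0,0],"delta_pos": [0.004,0,0],"gripper": 0},{"twist": [0,0,0],"delta_pos": [0,0,-0.02],"gripper": 0},{"twist": [0,0,0],"delta_pos": [0,0,-0.025],"gripper": 0},{"twist": [0,0,0],"delta_pos": [-0.01,0,-0.01],"gripper": 0},{"twist": [0,0,0],"delta_pos": [-0.025,0,0],"gripper": 0},{"twist": [0,0,0],"delta_pos": [-0.035,0,0],"gripper": 0},{"twist": [0,0,0],"delta_pos": [-0.035,0,0],"gripper": 0},{"twist": [0,0,0],"delta_pos": [-0.035,0,0],"gripper": 0},{"twist": [0,0,0],"delta_pos": [-0.025,0,0],"gripper": 0},{"twist": [0,0,0],"delta_pos": [-0.018,0,0],"gripper": 0},{"twist": [0,0,0],"delta_pos": [-0.009,0,0],"gripper": 0},{"twist": [0,0,0],"delta_pos": [0,0,0],"gripper": 0},{"twist": [0,0,0],"delta_pos": [0,0,0],"gripper": 0}]'

```text
t: 26.8
eef_pos: [646.5, -188.7, 301.3]
ee_rot: [-0.028, 0.966, 0.008, 0.259]
wrist_force: [0.8, -0.1, -0.1]
grip_width: 0.001
```

Run:
```python
from h import *
tcps()
for cam,crop,s in (("side",(200,140,400,300),4),):
    _,im=snap(cam,"u_"+cam); lines(im,cam,[],None,crop,s,"u_z"+cam)
```

```text
t 26.8 TCP in slot [106.1922  -0.2134  96.0878] F slot [ 0.5924 -0.1413 -0.501 ] q [-0.5268  0.1665 -0.0717  0.8842  0.2797 -0.5208]
```

View pics/u_zside.png

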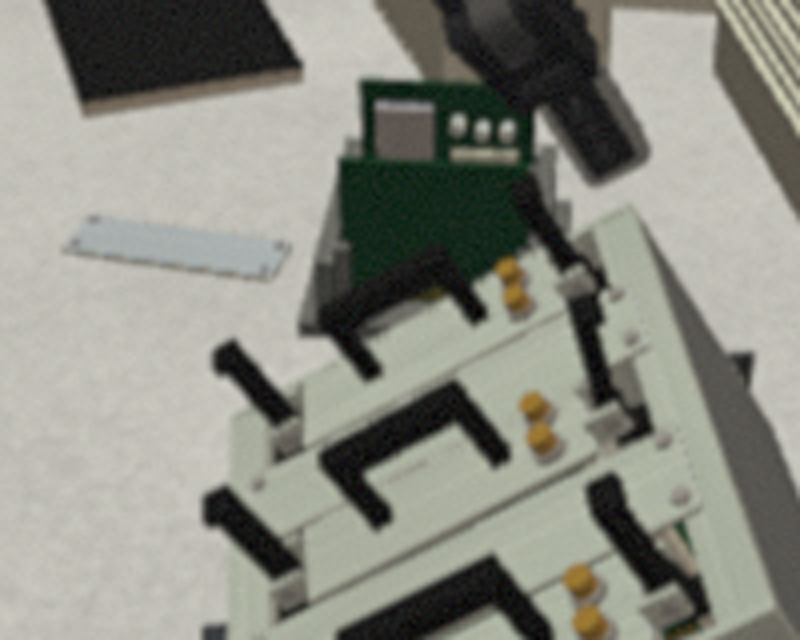

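>>> move_arm --series '[{"twist": [0,0,0],"delta_pos": [0,0,0.02],"gripper": 0},{"twist": [0,0,0],"delta_pos": [0,0,0.02],"gripper": 0},{"twist": [0,0,0],"delta_pos": [0,0,0.015],"gripper": 0},{"twist": [0,0,0],"delta_pos": [0.005,0,0],"gripper": 0},{"twist": [0,0,0],"delta_pos": [0.005,0,0],"gripper": 0},{"twist": [0,0,0],"delta_pos": [0.004,0,0],"gripper": 0},{"twist": [0,0,0],"delta_pos": [0.003,0,0],"gripper": 0},{"twist": [0,0,0],"delta_pos": [0.002,0,0],"gripper": 0},{"twist": [0,0,0],"delta_pos": [0.002,0,0],"gripper": 0},{"twist": [0,0,0],"delta_pos": [0.002,0,0],"gripper": 0},{"twist": [0,0,0],"delta_pos": [0,0,0],"gripper": 0}]'

```text
t: 27.95
eef_pos: [654.4, -188.4, 242.7]
ee_rot: [-0.028, 0.965, 0.007, 0.259]
wrist_force: [0.2, -0.1, -0.0]
grip_width: 0.002
```

Run:
```python
from h import *
tcps()
```

```text
t 27.95 TCP in slot [83.7301 -0.377  41.3239] F slot [ 0.1908 -0.0784 -0.1243] q [-0.5189  0.2017 -0.1785  0.7397  0.2761 -0.5133]
```

>>> move_arm --series '[{"twist": [0,0,0],"delta_pos": [0.002,0,0],"gripper": 0},{"twist": [0,0,0],"delta_pos": [0.002,0,0],"gripper": 0},{"twist": [0,0,0],"delta_pos": [0.0015,0,0],"gripper": 0},{"twist": [0,0,0],"delta_pos": [0,0,0],"gripper": 0}]'

```text
t: 28.35
eef_pos: [649.9, -188.7, 240.0]
ee_rot: [-0.028, 0.965, 0.007, 0.259]
wrist_force: [1.4, -0.0, 1.2]
grip_width: -0.0
```

Run:
```python
from h import *
tcps()
for cam,crop,s in (("side",(200,140,400,300),4),):
    _,im=snap(cam,"v_"+cam); lines(im,cam,[],None,crop,s,"v_z"+cam)
```

```text
t 28.35 TCP in slot [78.5031 -0.4109 41.2807] F slot [ 1.7894 -0.1139  0.3432] q [-0.5236  0.1962 -0.1926  0.7317  0.2783 -0.5177]
```

View pics/v_zside.png

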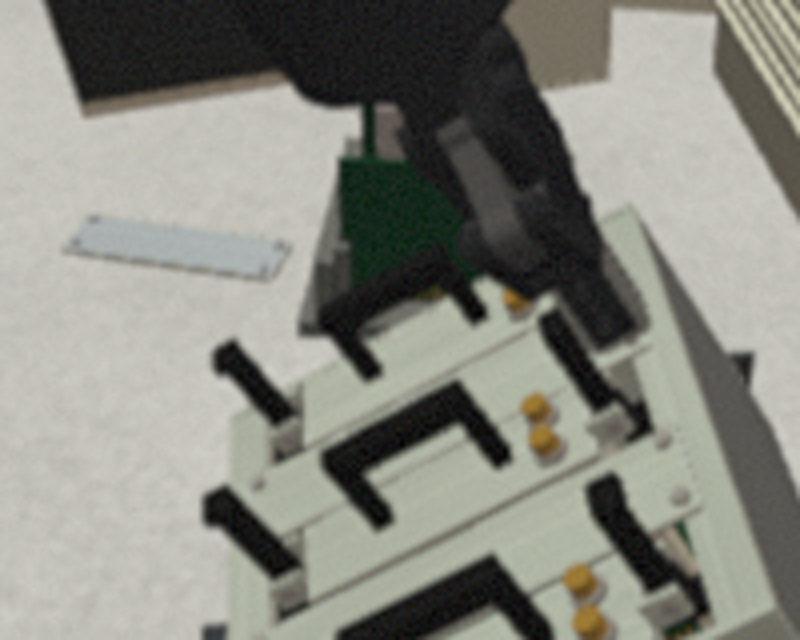

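>>> move_arm --series '[{"twist": [0,0,0],"delta_pos": [0.001,0,0],"gripper": 0},{"twist": [0,0,0],"delta_pos": [0.001,0,0],"gripper": 0},{"twist": [0,0,0],"delta_pos": [0,0,0],"gripper": 0}]'

```text
t: 28.7
eef_pos: [649.4, -188.8, 239.9]
ee_rot: [-0.029, 0.965, 0.007, 0.26]
wrist_force: [10.6, 1.7, 1.2]
grip_width: -0.003
```

Run:
```python
from h import *
tcps()
```

```text
t 28.7 TCP in slot [78.007  -0.4893 41.4903] F slot [ 9.8644  1.0374 -4.2578] q [-0.5249  0.1944 -0.1964  0.7276  0.2802 -0.5194]
```

>>> move_arm --series '[{"twist": [0,0,0],"delta_pos": [0.001,0,0],"gripper": 0},{"twist": [0,0,0],"delta_pos": [0,0,0],"gripper": 0},{"twist": [0,0,0],"delta_pos": [-0.004,0,0],"gripper": 0},{"twist": [0,0,0],"delta_pos": [-0.006,0,0],"gripper": 0},{"twist": [0,0,0],"delta_pos": [0,0,-0.02],"gripper": 0},{"twist": [0,0,0],"delta_pos": [0,0,-0.03],"gripper": 0},{"twist": [0,0,0],"delta_pos": [0.01,0,-0.03],"gripper": 0},{"twist": [0,0,0],"delta_pos": [0.02,0,-0.03],"gripper": 0},{"twist": [0,0,0],"delta_pos": [0.03,0,-0.02],"gripper": 0},{"twist": [0,0,0],"delta_pos": [0.03,0,0],"gripper": 0},{"twist": [0,0,0],"delta_pos": [0.03,0,0],"gripper": 0},{"twist": [0,0,0],"delta_pos": [0.03,0,0],"gripper": 0},{"twist": [0,0,0],"delta_pos": [0.02,0,0],"gripper": 0},{"twist": [0,0,0],"delta_pos": [0,0,0],"gripper": 0},{"twist": [0,0,0],"delta_pos": [0,0,0],"gripper": 0}]'

```text
t: 30.2
eef_pos: [444.2, -201.0, 271.4]
ee_rot: [-0.028, 0.965, 0.007, 0.259]
wrist_force: [-0.1, -0.2, -0.1]
grip_width: -0.003
```

Run:
```python
from h import *
st=robot.state(); tcps(st)
_,im=snap("wrist","w_wrist"); T=TW("wrist",st)
for t in ["card_seat","card_upper","upper_lever_tip","lower_lever_tip","upper_lever_pivot","lower_lever_pivot","slot_home"]:
    print(t,[((RS.T@(w(T,d['xyz'])-S0)).round(1),round(d['conf'],2)) for d in robot.tip_of(t,"wrist")[:3]])
lines(im,"wrist",[slotP(S0,.058,x) for x in [rect(55,18.5,4),rect(27,5,40)]],st,(160,60,480,310),2.4,"w_zwrist")
for cam,crop,s in (("side",(240,180,440,340),4),):
    _,im=snap(cam,"w_"+cam); lines(im,cam,[slotP(S0,.058,x) for x in [rect(55,18.5,4),rect(27,5,40)]],None,crop,s,"w_z"+cam)
```

```text
t 30.2 TCP in slot [-84.2885  -0.7515 171.5224] F slot [-0.1174 -0.1817  0.0076] q [-0.834  -0.1113 -0.4275  0.9057  0.3994 -0.8199]
card_seat [(array([ -85.4,   -0.1, -142.7]), 0.61)]
card_upper []
upper_lever_tip [(array([65.1,  5.8, 48.8]), 0.75)]
lower_lever_tip [(array([-63.3,  -1.3,  44.4]), 0.54)]
upper_lever_pivot [(array([58.7,  5.6,  1.3]), 0.59)]
lower_lever_pivot [(array([-59.9,  -0.5,   3.4]), 0.63)]
slot_home []
```

View pics/w_zside.png

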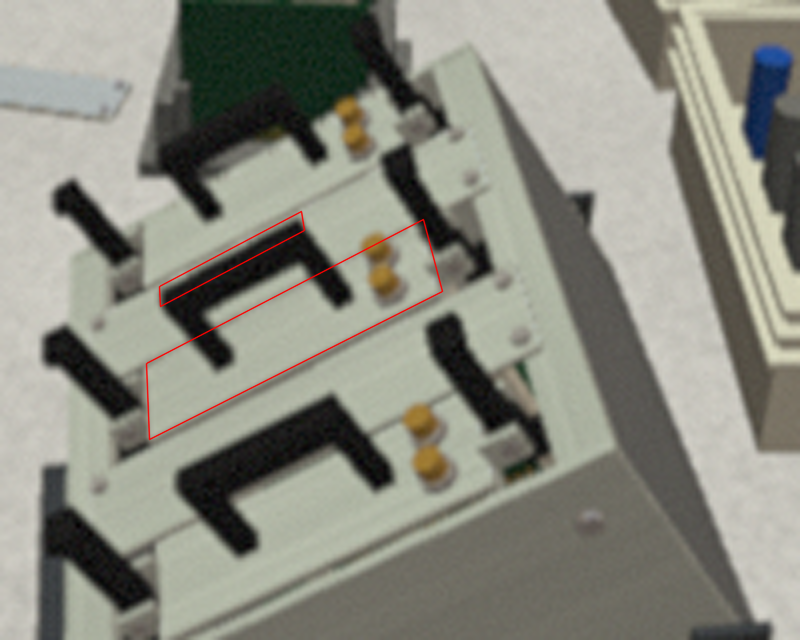

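View pics/w_zwrist.png

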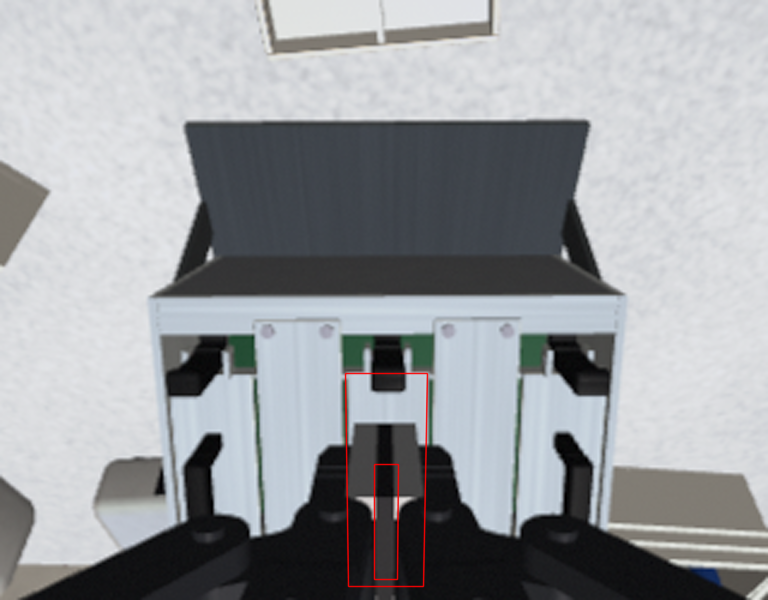

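Run:
```python
from h import *
im=cv2.imread("pics/w_side.png")[:,:,::-1]
lines(im,"side",[],None,(245,180,325,330),5.3,"x1"); lines(im,"side",[],None,(300,175,385,305),5.3,"x2")
a=cv2.imread("pics/x1.png");b=cv2.imread("pics/x2.png")
import numpy as np
o=np.zeros((795,880,3),np.uint8);o[:a.shape[0],:a.shape[1]]=a;cv2.imwrite("pics/x1.png",a[:600*2][:800]);
```

```text
(no output)
```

View pics/x1.png

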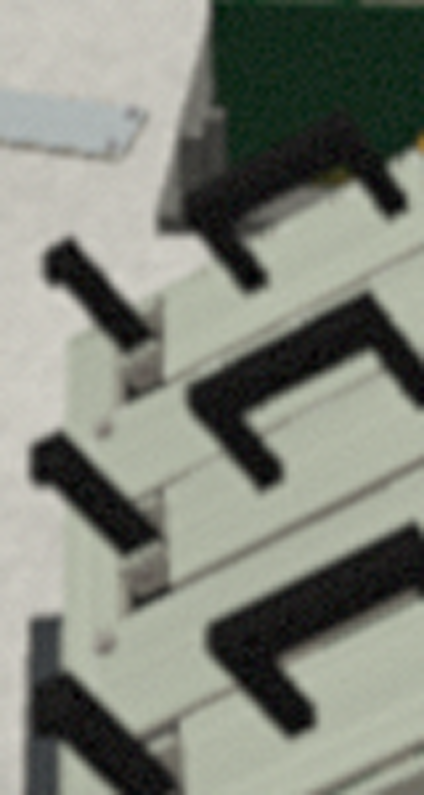

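View pics/x2.png

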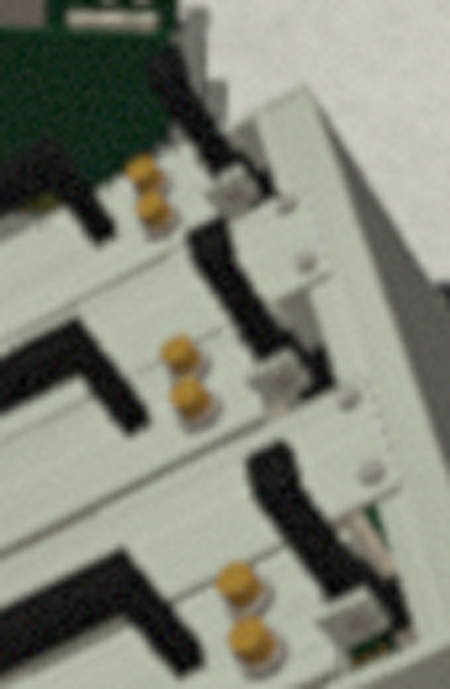

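Run:
```python
from h import *
from scipy.optimize import least_squares
A=np.array([245,180]);B=np.array([300,175])
F=[(A,(258,288),(268,488),(300,732),-24,20,0),(A,(188,205),(192,393),(210,635),-27,40,0),(B,(105,240),(132,430),(188,672),24,20,0),(B,(143,172),(180,355),(240,585),43,10,-6),(B,(155,210),(190,400),(253,640),43,10,-6)]
L=[(A,(43,262),(30,460),(30,705),-66,44,0),(B,(165,48),(212,222),(272,443),66,44,0)]
def solve(F,fixed=None):
    n=len(F)
    def f(v):
        o=[]
        for i,(c,l,m,r,*_) in enumerate(F):
            X,Z,Y=v[3+3*i:6+3*i]
            P=[[X,Y+80,Z],[X+v[0],Y+v[1],Z+v[2]],[X,Y-80,Z]]
            q=proj(slotP(S0,.058,P),"side"); U=np.array([l,m,r])/5.3+c-.5
            o.append((q-U).ravel()*5.3)
        return np.concatenate(o+[[0.3*v[1]]])
    v0=[0,0,0]+sum([[a[4],a[5],a[6]] for a in F],[])
    return least_squares(f,v0)
r=solve(F); print('mid card offset vs fitted cards (x,y,z)',r.x[:3],np.abs(r.fun).max()); 
for g in (F[:3],F[3:],L): print(solve(g).x[:3])
```

```text
mid card offset vs fitted cards (x,y,z) [-1.8612  0.552   0.3957] 2.773781342930613
[-2.3429  1.651  -0.392 ]
[-1.7067  0.2794  0.4978]
[ 0.719  -4.9223  3.5525]
```

The card reads about 0.4 mm from the fitted cards' height, so it looks home. I'll verify the lower lever by touch, since the card shifted slightly while the upper one was pressed.

>>> move_arm --series '[{"twist": [0,0,0],"delta_pos": [0.02,0,0.01],"gripper": 0},{"twist": [0,0,0],"delta_pos": [0,0,0.03],"gripper": 0},{"twist": [0,0,0],"delta_pos": [0,0,0.035],"gripper": 0},{"twist": [0,0,0],"delta_pos": [0,0,0.035],"gripper": 0},{"twist": [0,0,0],"delta_pos": [0,0,0.02],"gripper": 0},{"twist": [0,0,0],"delta_pos": [0,0,0],"gripper": 0},{"twist": [0,0,0],"delta_pos": [-0.008,0,0],"gripper": 0},{"twist": [0,0,0],"delta_pos": [-0.006,0,0],"gripper": 0},{"twist": [0,0,0],"delta_pos": [-0.004,0,0],"gripper": 0},{"twist": [0,0,0],"delta_pos": [-0.002,0,0],"gripper": 0},{"twist": [0,0,0],"delta_pos": [0,0,0],"gripper": 0}]'

```text
t: 31.75
eef_pos: [509.2, -197.0, 159.1]
ee_rot: [-0.028, 0.965, 0.007, 0.259]
wrist_force: [0.1, -0.5, 0.1]
grip_width: -0.0
```

Run:
```python
from h import *
tcps()
```

```text
t 31.75 TCP in slot [-84.0078  -0.5595  41.7293] F slot [ 0.1129 -0.505   0.0628] q [-0.7091  0.0589 -0.5761  0.5404  0.3544 -0.6959]
```

>>> move_arm --series '[{"twist": [0,0,0],"delta_pos": [-0.002,0,0],"gripper": 0},{"twist": [0,0,0],"delta_pos": [0,0,0],"gripper": 0}]'

```text
t: 31.95
eef_pos: [510.7, -196.8, 159.5]
ee_rot: [-0.028, 0.965, 0.007, 0.259]
wrist_force: [-0.6, 0.1, 0.5]
grip_width: 0.006
```

Run:
```python
from h import *
tcps()
```

```text
t 31.95 TCP in slot [-82.4876  -0.493   41.3234] F slot [-0.2958  0.181   0.6916] q [-0.7064  0.0609 -0.5724  0.5421  0.3532 -0.693 ]
```

>>> move_arm --series '[{"twist": [0,0,0],"delta_pos": [-0.001,0,0],"gripper": 0},{"twist": [0,0,0],"delta_pos": [0,0,0],"gripper": 0}]'

```text
t: 32.15
eef_pos: [511.3, -196.6, 159.6]
ee_rot: [-0.028, 0.966, 0.007, 0.259]
wrist_force: [-1.2, -0.1, -0.2]
grip_width: 0.003
```

Run:
```python
from h import *
tcps()
```

```text
t 32.15 TCP in slot [-81.9104  -0.3262  41.1089] F slot [-1.1556 -0.0724  0.4443] q [-0.705   0.0618 -0.5707  0.5432  0.3525 -0.6916]
```

>>> move_arm --series '[{"twist": [0,0,0],"delta_pos": [-0.001,0,0],"gripper": 0},{"twist": [0,0,0],"delta_pos": [0,0,0],"gripper": 0}]'

```text
t: 32.35
eef_pos: [512.0, -196.5, 160.0]
ee_rot: [-0.028, 0.966, 0.008, 0.258]
wrist_force: [-3.5, -0.5, -0.5]
grip_width: 0.003
```

Run:
```python
from h import *
tcps()
```

```text
t 32.35 TCP in slot [-81.0872  -0.2673  41.0733] F slot [-3.2551 -0.2814  1.3533] q [-0.7035  0.0625 -0.5687  0.5444  0.3517 -0.6902]
```

>>> move_arm --series '[{"twist": [0,0,0],"delta_pos": [-0.001,0,0],"gripper": 0},{"twist": [0,0,0],"delta_pos": [-0.001,0,0],"gripper": 0},{"twist": [0,0,0],"delta_pos": [0,0,0],"gripper": 0}]'

```text
t: 32.65
eef_pos: [513.6, -196.4, 160.9]
ee_rot: [-0.028, 0.966, 0.008, 0.258]
wrist_force: [-4.3, -0.7, -1.5]
grip_width: 0.0
```

Run:
```python
from h import *
tcps()
```

```text
t 32.65 TCP in slot [-79.2574  -0.2228  41.0285] F slot [-4.503  -0.4703  0.8647] q [-0.7007  0.0638 -0.5646  0.5466  0.3505 -0.6873]
```

>>> move_arm --series '[{"twist": [0,0,0],"delta_pos": [-0.001,0,0],"gripper": 0},{"twist": [0,0,0],"delta_pos": [0,0,0],"gripper": 0},{"twist": [0,0,0],"delta_pos": [0.004,0,0],"gripper": 0},{"twist": [0,0,0],"delta_pos": [0.006,0,0],"gripper": 0},{"twist": [0,0,0],"delta_pos": [0.01,0,-0.02],"gripper": 0},{"twist": [0,0,0],"delta_pos": [0.01,0,-0.03],"gripper": 0},{"twist": [0,0,0],"delta_pos": [0.01,0,-0.03],"gripper": 0},{"twist": [0,0,0],"delta_pos": [0.01,0,-0.03],"gripper": 0},{"twist": [0,0,0],"delta_pos": [0,0,-0.03],"gripper": 0},{"twist": [0,0,0],"delta_pos": [0,0,0],"gripper": 0},{"twist": [0,0,0],"delta_pos": [0,0,0],"gripper": 0}]'

```text
t: 33.75
eef_pos: [401.8, -203.5, 258.5]
ee_rot: [-0.028, 0.965, 0.007, 0.259]
wrist_force: [1.2, -0.1, -0.4]
grip_width: -0.005
```

Run:
```python
from h import *
tcps()
_,im=snap("side","y_side"); lines(im,"side",[],None,(240,180,400,320),5,"y_zside")
for c in ("top","side"):
    snap(c,"y2_"+c); T=TW(c)
    for t in ["card_seat","card_upper","upper_lever_tip","lower_lever_tip","upper_lever_pivot","lower_lever_pivot"]:
        print(c,t,[((RS.T@(w(T,d['xyz'])-S0)).round(1),round(d['conf'],2)) for d in robot.tip_of(t,c)[:3]])
im=cv2.imread("pics/y2_top.png")[:,:,::-1]; lines(im,"top",[],None,(350,120,510,260),5,"y_ztop")
```

```text
t 33.75 TCP in slot [-127.4668   -0.839   181.5726] F slot [ 0.8168 -0.1825 -0.8847] q [-0.9349 -0.1592 -0.496   0.9258  0.4321 -0.9244]
top card_seat [(array([ 1.3,  1.2, -1. ]), 0.73)]
top card_upper [(array([37.1,  0.8,  0.4]), 0.75), (array([ 2.2, -3.4, 31.6]), 0.28)]
top upper_lever_tip [(array([60.6, -0.4, 44.6]), 0.61)]
top lower_lever_tip [(array([-57.1,  -1.1,  42.8]), 0.43), (array([58.7, -0.9,  1.9]), 0.31)]
top upper_lever_pivot [(array([59.6, -2.7,  5.9]), 0.71), (array([ -59. ,  373.9, -156.5]), 0.29)]
top lower_lever_pivot [(array([-63.5,  -1.6,   6.9]), 0.51)]
side card_seat [(array([ 2.2, -3.9, -0.8]), 0.82), (array([ 3.2, -0.6, 32.2]), 0.21)]
side card_upper [(array([37.4,  2.2, -1.7]), 0.85)]
side upper_lever_tip [(array([62.9,  1. , 38.5]), 0.66), (array([ -57.2,  373.3, -164.2]), 0.51), (array([61.1,  5.2,  0.8]), 0.34)]
side lower_lever_tip [(array([-58.8,  -0.3,  42.7]), 0.7)]
side upper_lever_pivot [(array([63.2,  2.6,  2.1]), 0.65)]
side lower_lever_pivot [(array([-62.9,   2.8,   1.1]), 0.58)]
```

View pics/y_zside.png

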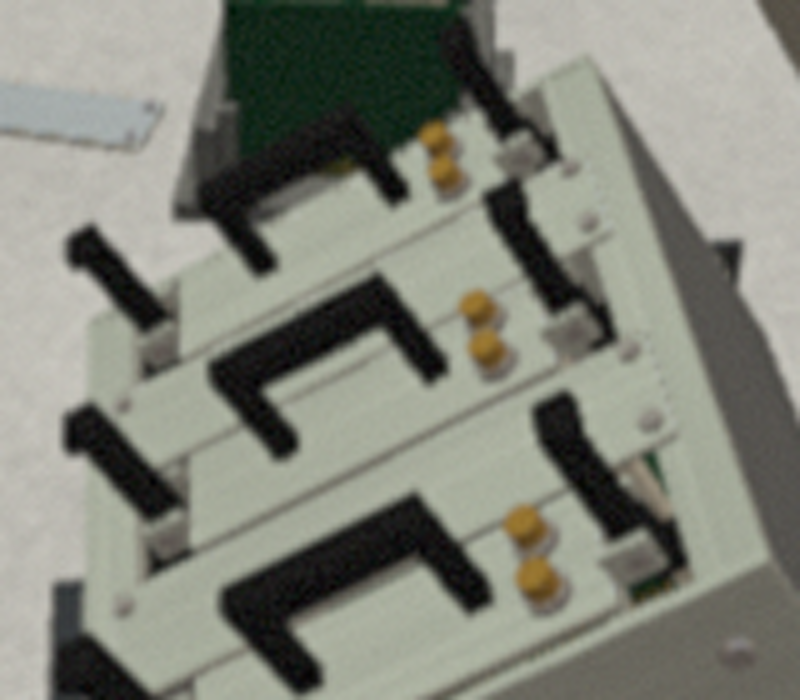

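View pics/y_ztop.png

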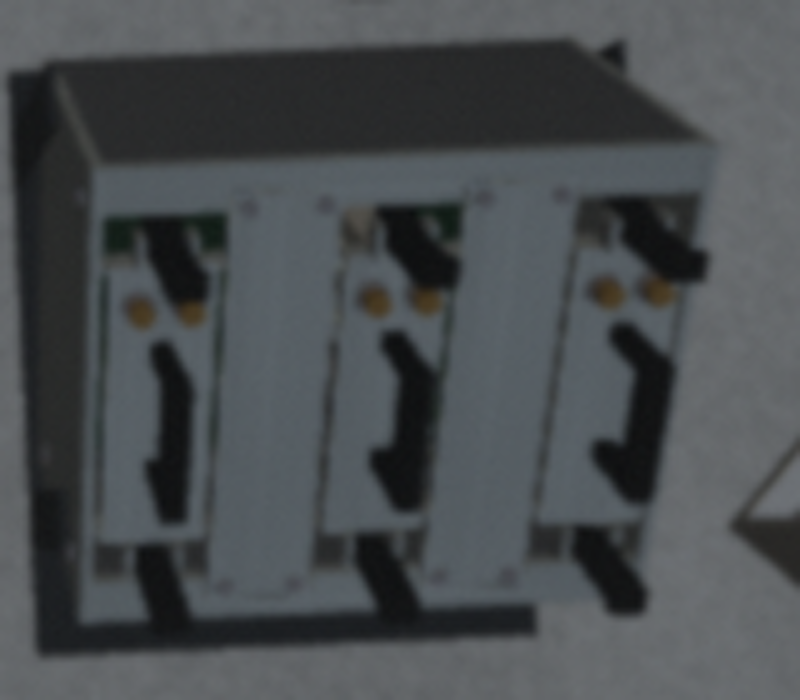

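Run:
```python
from h import *
from scipy.optimize import least_squares
A=np.array([240,180])
F=[((262,270),(287,455),(310,690),-24,20,0),((200,190),(212,372),(225,605),-27,40,0),((400,200),(435,378),(478,608),24,20,0),((436,135),(478,305),(525,525),43,10,-6),((447,170),(488,348),(540,578),43,10,-6)]
def f(v):
    o=[]
    for i,(l,m,r,*_) in enumerate(F):
        X,Z,Y=v[3+3*i:6+3*i]
        q=proj(slotP(S0,.058,[[X,Y+80,Z],[X+v[0],Y+v[1],Z+v[2]],[X,Y-80,Z]]),"side"); o.append((q-(np.array([l,m,r])/5+A-.5)).ravel()*5)
    return np.concatenate(o+[[.3*v[1]]])
r=least_squares(f,[0,0,0]+sum([[a[3],a[4],a[5]] for a in F],[])); print(r.x[:3],np.abs(r.fun).max())
```

```text
[ 0.398   0.2232 -0.1009] 4.546741401588008
```

Run:
```python
from h import *
T=TW("top"); print([(w(T,d['xyz']).round(1),round(d['conf'],2)) for d in robot.tip_of("spare_a","top")[:3]])
print(robot.state()['t'],robot.state()['wrist_force'])
print(robot.finish_job())
```

```text
[(array([614.6, 229.4,  10.1]), 0.74), (array([604.1, 138.4,   9.3]), 0.7), (array([ 528.5, -197.6,  175. ]), 0.38)]
34.55 [-0.1254 -0.0749 -0.3177]
the job is handed in; nothing more can be done
None
```

The card is in the empty bay with both levers swung in. I handed the job in at about 34.6 s with the gripper clear of everything. No verdict was reported.

**What I did:** I lifted the card out by its handle, tilted it to the slope and lowered it down the guides in small steps. When the force showed its edge on the connector, with both levers still out, I held it there about 0.4 s and let go. I then swung the upper lever part-way, the lower one fully, and the upper one fully. Last, I pressed the lower lever once more.

**Last checks:**
- **Card position:** compared with the two fitted cards in the side picture, it is off by about 0.4 mm (x), 0.2 mm (y) and -0.1 mm (z). The pick error was up to about 1 px.
- **Levers:** in the side and top pictures both stand parallel to the neighbouring cards' levers. Each met its stop at about 10 N when first pushed home. The network's lever points scattered too much to confirm the angle to better than about 0.1 rad.
- **Spare boards:** both still stand, within about 5 mm of their first network readings, which is about the network's own error.

**What disagreed:**
- **Slot position:** my first estimate was about 3 mm off, because I paired a wrist picture with the wrong arm state and picked biased top-camera points. I corrected it before the card entered the guides.
- **Card shift:** the card moved along the slope by about 2–3 mm as each lever was pressed. After the first full pass it read about -1.9 mm in x, and the second press on the lower lever brought it back to about +0.4 mm. The network put its middle at about +1.3 mm (top) and +2.2 mm (side) instead, both inside the 4 mm limit.
- **Outlier:** one network report of the card's seat from the wrist picture was far off, and I discarded it.

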